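# Clear and load the sample-tube chute

## Task

A steel pot has been parked on the open mouth of the small tube chute: lift it off by its handle, keeping it upright, and set it down gently on the desk beside the chute. Then lay the two purple-capped sample tubes, one after the other, crosswise into the mouth so that each rolls down under the clear cover to the stop, both with the cap on the purple-marked side of the chute. Set them down rather than dropping or throwing them, and leave the timer, the tip box and the marker pen where they are.

Things in the scene. Friction and masses are not known exactly. Their poses are not given: they have to be found in the camera images.
- chute: white tube chute fixed to the desk, foot 184 x 112 mm, 92 mm high. Origin: centre of its underside, z up. Tubes lie across it (along y) and roll by themselves down a 16 degree slope to its -x end. Clear cover over x = -86 to -12 mm (22 mm clear below); open mouth from x = -8 to +86 mm between two 5 mm cheeks, inner faces at y = +-47 mm, level tops at z = 92 mm; the +y cheek is marked purple.
- chute_mouth (a point): middle of the open mouth, level with the rail tops; axes as the chute's: 45 mm to +x of its origin, 63 mm above the desk. Lay tubes here along y, tube centre 6 mm above this point, cap to +y. Rails (y = -47 to -30 and +14 to +18 mm) carry the tube body; between them is a channel 14 mm deep for fingertips. Rail tops rise 0.287 mm per mm of x.
- chute_stop (a point): middle of the stop plates at the low end, level with the rail tops: 85 mm to -x of the chute's origin, 26 mm above the desk; axes as the chute's. The first tube comes to rest with its centre about 7 mm to +x of it, the second about 20 mm.
- chute_cap_gutter (a point): middle of the gutter at mouth height, on the purple (+y) side of the rails (y = +18 to +47 mm), in which the 15 mm caps hang free as the tubes roll down.
- pot: open steel pot, 122 mm across, 50 mm high, 0.2 to 0.4 kg, with a fixed hoop handle; at the start it stands across the two cheeks of the chute, over the mouth, its underside 92 mm above the desk. Origin at the centre of its underside, z up.
- pot_grip (a point): middle of the pot handle's black grip, 105 mm above the pot's underside: a bar 14 mm thick and 60 mm long along the pot's y axis (close the fingers along the pot's x axis), with the free space below it down to the rim 55 mm lower.
- tube_1_centre (a point): sample tube lying on the desk, straight body 12 mm across, 84 mm long in all, 12 g, rounded foot at one end and a purple cap 15 mm across and 18 mm long at the other; it is free to roll. This point is half-way along its axis, about 7 mm above the desk; its z axis points along the tube towards the cap (its x and y axes are arbitrary).
- tube_2_centre (a point): sample tube lying on the desk, straight body 12 mm across, 84 mm long in all, 12 g, rounded foot at one end and a purple cap 15 mm across and 18 mm long at the other; it is free to roll. This point is half-way along its axis, about 7 mm above the desk; its z axis points along the tube towards the cap (its x and y axes are arbitrary).
- tube_1_cap (a point): middle of the purple cap of the first tube, 33 mm from its centre point.
- tube_2_cap (a point): middle of the purple cap of the second tube, 33 mm from its centre point.
- tube_1: the first tube; origin on its axis at the end of the foot, z towards the cap.
- tube_2: the second tube; origin on its axis at the end of the foot, z towards the cap.
- timer: white interval timer, 41 x 66 x 67 mm, at the back left: leave it. Origin under its centre.
- tip_box: clear box of pipette tips, 98 x 124 x 80 mm, at the near right: leave it. Origin under its centre.
- marker_pen: black marker pen, 132 mm long, lying at the right: leave it. Origin under its centre.
Not all that is in view belongs to the job. Leave any turquoise look-alike of the chute alone.

How it is judged:
On the way, in this order (a step that is already met when the one before it is completed fails the run):
1. the pot stands upright on the desk beside the chute, released (height (world z) of pot between -0.01 and 0.01 m and angle between pot's own z axis and vertical below 0.08 rad and horizontal distance between pot and chute below 0.4 m and linear speed of pot below 0.03 m/s and contact force between the fingers and pot below 0.1 N), for 0.2 s.
2. one tube lies at the stop end of the chute, under the cover, cap on the purple side (((x of tube_1_centre in the frame of chute between -0.095 and -0.045 m and y of tube_1_centre in the frame of chute between -0.015 and 0.015 m and z of tube_1_centre in the frame of chute between 0.015 and 0.052 m and y of tube_1_cap in the frame of chute above 0.018 m and linear speed of tube_1 below 0.03 m/s) or (x of tube_2_centre in the frame of chute between -0.095 and -0.045 m and y of tube_2_centre in the frame of chute between -0.015 and 0.015 m and z of tube_2_centre in the frame of chute between 0.015 and 0.052 m and y of tube_2_cap in the frame of chute above 0.018 m and linear speed of tube_2 below 0.03 m/s))), for 0.2 s.
At the end, for the whole second after the job is handed in: Both tubes at rest across the chute under the cover at its low end (chute frame: x -95 to -45, |y| < 15, z 15 to 52 mm), cap at y > 18 mm (purple side); pot upright (0.08 rad) on the desk (underside below 10 mm), within 400 mm of the chute, at rest, not held (all of step 1 and x of tube_1_centre in the frame of chute between -0.095 and -0.045 m and y of tube_1_centre in the frame of chute between -0.015 and 0.015 m and z of tube_1_centre in the frame of chute between 0.015 and 0.052 m and y of each of tube_1_cap, tube_2_cap in the frame of chute above 0.018 m and linear speed of each of tube_1, tube_2 below 0.03 m/s and x of tube_2_centre in the frame of chute between -0.095 and -0.045 m and y of tube_2_centre in the frame of chute between -0.015 and 0.015 m and z of tube_2_centre in the frame of chute between 0.015 and 0.052 m); the robot touches nothing.
It fails at once if the pot is tipped by more than 0.5 rad (angle between pot's own z axis and vertical above 0.5 rad).
It fails at once if the pot is dropped or knocked (moves faster than 0.7 m/s without being held: a fall of more than about 25 mm) (linear speed of pot above 0.7 m/s and contact force between the fingers and pot below 0.02 N).
It fails at once if a tube is dropped or thrown (moves faster than 1.0 m/s without being held: a fall of more than about 50 mm) ((linear speed of tube_1 above 1 m/s and contact force between the fingers and tube_1 below 0.02 N) or (linear speed of tube_2 above 1 m/s and contact force between the fingers and tube_2 below 0.02 N)).
It fails at once if the timer, the tip box or the marker pen is moved by more than 30 mm (distance of any of timer, tip_box, marker_pen from where it was at the start of the episode above 0.03 m).
It also fails if it takes over 67 s, if anything falls off the work surface, if the arm or the gripper's body presses on something with over 40 N, if the wrist force passes 120 N, or if a joint passes its speed limit or range.

## Robot

A 6-joint arm with a two-finger parallel gripper is mounted at the origin on a cart in front of the work surface, level with it; the furniture and walls round the work are solid. World frame = base frame: x ahead of the robot, y to its left, z up, the work surface at z = 0. Lengths are in m, angles in rad, forces in N, time in s.
With the tool pointing down it reaches from about 0.325 to 0.9 m from the base axis. Payload 6.1 kg.
Tool frame: the origin (TCP) lies on the centre line of the jaws, within the pads' length; the fingertips stand ahead of it and the grasp point (between the pads) lies 6 mm ahead of it (bot.finger_overhang is the z of the fingertips in the tool frame, in m); z points along the fingers, y is the direction in which the jaws open and shut (so a half turn about z gives the same grasp; the last joint's range is limited). The gripper opens to 85 mm and grips with 20 to 120 N. Pads are 22 mm wide; open, the fingers measure 114 mm over their backs; the gripper's body (76 mm by 85 mm) begins 54 mm behind the grasp point. The pads swing forward as they close: fully open they stand 13 mm farther back than shut.
Start: joints at [-1.358, 0.22, 1.526, -0, 1.395, -0.126], TCP at [0.208, -0.589, 0.256] pointing down, gripper open.
Joint ranges: [-2.98, 2.98], [-0.91, 2.08], [0.09, 2.57], [-1.24, 4.39], [0.2, 2.65], [-2.68, 2.68]. Speed limits (rad/s): [2.57, 2.57, 3.01, 3.14, 3.14, 3.14].

## Interface

Orientations are given as [roll, pitch, yaw] about the fixed x, y, z axes, in that order (R = Rz(yaw) Ry(pitch) Rx(roll)).
In Python, from workcell import bot, vision, hand_in gives the robot as it stands.
- The arm moves only by the shell command python3 -m creep 'ROWS' [FORCE]. ROWS is JSON, a list of rows, each a list of 5 numbers: the shift along the tool's x, y, z in cm, then the turn about the tool's z in rad, then the finger opening in cm, from 0 to 8.54. A call has 1 to 20 rows; each row shifts and turns the pose as measured when the row begins, along the tool's axes as they then stand; what a row does not reach is not made up. A row lasts 1/8 s, in which the tool goes at most 62.5 mm and 10.7 degrees, less where a joint would pass 70% of its speed; a pose out of reach is approached as far as the arm can. A call is refused whole if a number of a shift passes 6.25 or a number of a turn 0.188, either way. A call with a gripper value outside its range is refused whole. The fingers move at their own pace and stop on an object; FORCE is the grip in N (left out, the last holds). Time passes only in rows, so rows that do not move let the fingers close. It gives the time, the measured TCP pose, the force and the opening at its end, in the units of the state.
- bot.get_obs(): the state, without advancing time (a new reading comes with each control period).
- vision.camera(name): name is "scene" or "side" or "wrist"; returns a dict with "pixels" (480x640x3 uint8, red, green, blue), "fx", "fy", "cx", "cy" (pixels), "k1" (the pictures are not rectified: a ray, as slopes to the right and down, at radius r is drawn at 1 + k1 r^2 times it, then the intrinsics apply), "cam_to_world" (4x4, takes a point from camera to world coordinates); the wrist camera has in their place "tool_from_camera" (4x4, takes a point from camera to tool coordinates, whose origin is the TCP and whose axes are the flange's). Camera axes: x right, y down, z forward; pixel columns grow to the right and rows downward; lengths in m; the calibration is good to about 2 mm. A picture is of the moment at which its call begins: read the wrist's pose just before it. There is no depth.
- hand_in(): hands the job in, once; it reports no verdict.
The state is a dict: "time_s": time; "q": joint angles; "dq": joint speeds; "joint_efforts": joint torques, N m; "eef_pos": TCP position; "orientation": TCP orientation; "contact_force": force on the tool from outside, world axes, zero at the start; "wrist_torque": the same for the moment, N m; "opening": opening from 0.0 (shut) to 1.0 (fully open).
Only numpy, scipy, OpenCV 4.12 (cv2) and the standard library are available. Lean on these libraries where they do the work, as an engineer would, in place of code of your own. Each camera call takes 0.05 s, during which the arm holds its last target.

## Working session

There is one attempt and no reset: what is moved stays moved. The work goes in short steps, Python scripts to look and compute and a shell command to move; the robot and the scene stay as the last step left them, time stands still between calls to the robot, and variables do not carry over. Pictures are saved under pics/ and viewed, and the job is handed in when it is done.

```bash
ls; mkdir -p pics; python3 - <<'E'
from workcell import bot, vision
import cv2
o=bot.get_obs(); print(o['time_s'],o['eef_pos'],o['orientation'],o['opening'],bot.finger_overhang)
for n in ['scene','side','wrist']:
    c=vision.camera(n); cv2.imwrite(f'pics/{n}0.png',c['pixels'][:,:,::-1])
    print(n,c['fx'],c['fy'],c['cx'],c['cy'],c['k1']); print(c.get('cam_to_world',c.get('tool_from_camera')))
E
```

```text
pics
0.0 [ 0.20758478 -0.58893766  0.25517568] [-3.13964077e+00 -2.53340204e-04  3.38784002e-01] 0.9984213245493244 0.025
scene 584.3597931256143 584.3597931256143 326.69319409556266 240.5288080004998 -0.18943449582717825
[[ 0.99195442  0.06797288 -0.10679941  0.67987789]
 [ 0.12562356 -0.42418145  0.89682151 -1.37798132]
 [ 0.01565721 -0.90302258 -0.42930766  0.80272979]
 [ 0.          0.          0.          1.        ]]
side 546.0664453864199 546.0664453864199 325.31478481466945 239.76546522775516 0.031200768394338708
[[ 0.99094212 -0.10367606  0.08535213  0.38298753]
 [-0.13400531 -0.80475912  0.57827791 -1.01293542]
 [ 0.00873433 -0.58447758 -0.81136285  1.6213959 ]
 [ 0.          0.          0.          1.        ]]
wrist 371.56663064431115 371.56663064431115 321.3630069515445 235.09064111549148 0.008270489719053021
[[-2.34230738e-05 -9.56196389e-01 -2.92725923e-01  7.44053013e-02]
 [ 9.99999934e-01 -1.28205747e-04  3.38770135e-04  8.76421887e-04]
 [-3.61459925e-04 -2.92725895e-01  9.56196329e-01 -1.18937219e-01]
 [ 0.00000000e+00  0.00000000e+00  0.00000000e+00  1.00000000e+00]]
```

View pics/scene0.png

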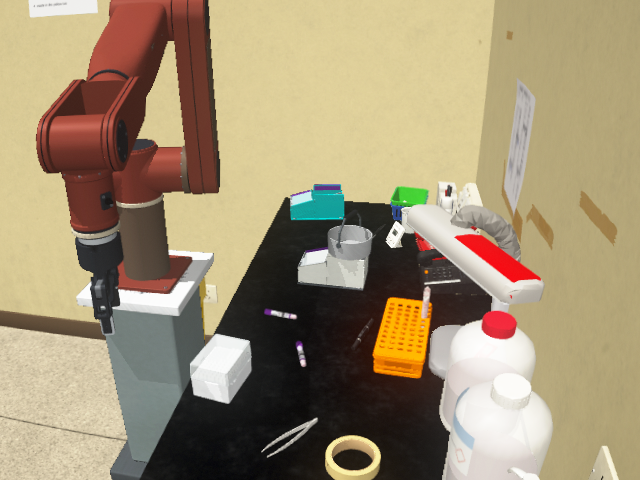

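View pics/side0.png

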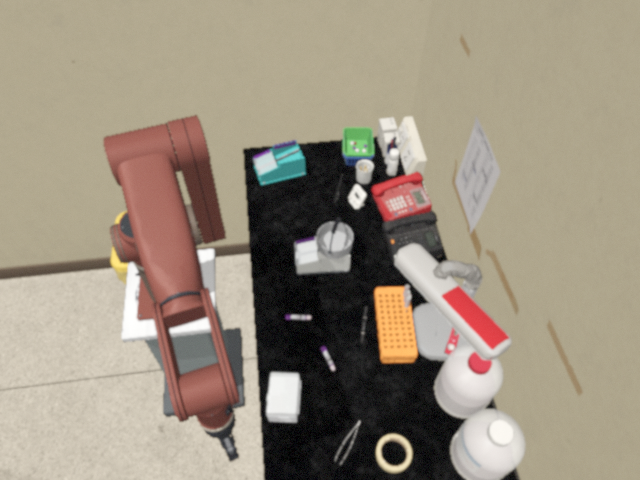

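View pics/wrist0.png

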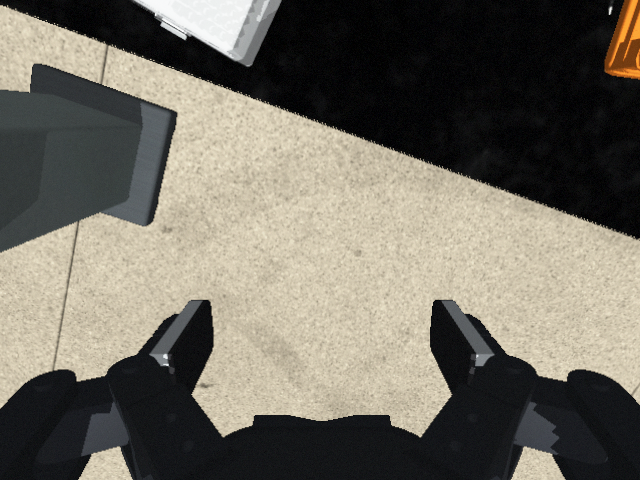

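The scene view shows the chute and pot at about (335,255), the tubes at about (281,314) and (301,353), the tip box at (221,367) and the pen at (363,332). The turquoise decoy is at the back left. I'll zoom in to measure.

```bash
cat > h.py <<'E'
import numpy as np, cv2
from workcell import bot, vision
from scipy.spatial.transform import Rotation as Rn
def cam(n):
    o=bot.get_obs(); c=vision.camera(n)
    if n=='wrist':
        T=np.eye(4); T[:3,:3]=Rn.from_euler('xyz',o['orientation']).as_matrix(); T[:3,3]=o['eef_pos']
        c['cam_to_world']=T@c['tool_from_camera']
    return c
def ray(c,u,v):
    x=(u-c['cx'])/c['fx'];y=(v-c['cy'])/c['fy'];a,b=x,y
    for _ in range(30):
        s=1+c['k1']*(a*a+b*b);a,b=x/s,y/s
    T=np.array(c['cam_to_world']);return T[:3,3],T[:3,:3]@np.array([a,b,1])
def pt(c,u,v,z):
    o,d=ray(c,u,v);return o+d*(z-o[2])/d[2]
def proj(c,P):
    T=np.array(c['cam_to_world']);p=T[:3,:3].T@(np.array(P)-T[:3,3]);a,b=p[0]/p[2],p[1]/p[2];s=1+c['k1']*(a*a+b*b)
    return c['fx']*a*s+c['cx'],c['fy']*b*s+c['cy']
def tri(*ms):
    A=np.zeros((3,3));b=np.zeros(3)
    for c,u,v in ms:
        o,d=ray(c,u,v);d=d/np.linalg.norm(d);M=np.eye(3)-np.outer(d,d);A+=M;b+=M@o
    return np.linalg.solve(A,b)
def crop(c,x,y,w,h,k,fn):
    im=c['pixels'][y:y+h,x:x+w,::-1];cv2.imwrite(fn,cv2.resize(im,None,fx=k,fy=k,interpolation=cv2.INTER_CUBIC))
E
python3 - <<'E'
from h import *
c=cam('scene'); crop(c,250,190,150,110,5,'pics/s1.png'); crop(c,250,290,130,90,6,'pics/s2.png')
c=cam('side'); crop(c,270,170,120,110,5,'pics/d1.png'); crop(c,260,290,130,90,6,'pics/d2.png')
E
```

```text
(no output)
```

View pics/s1.png

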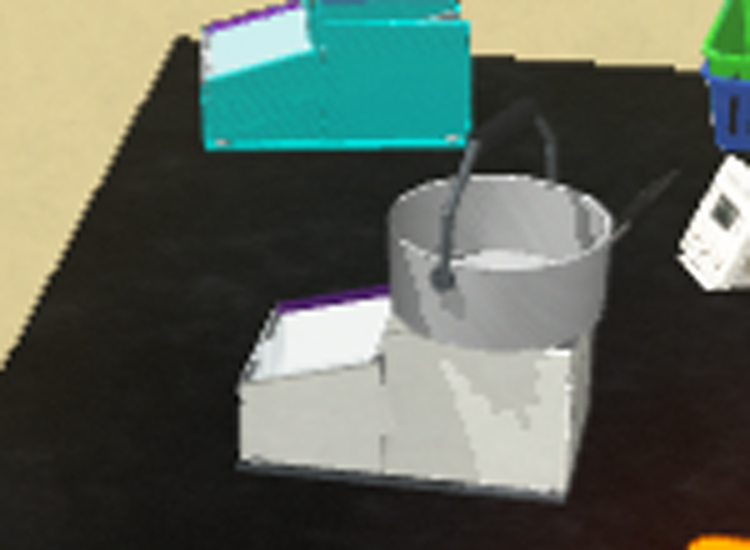

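View pics/s2.png

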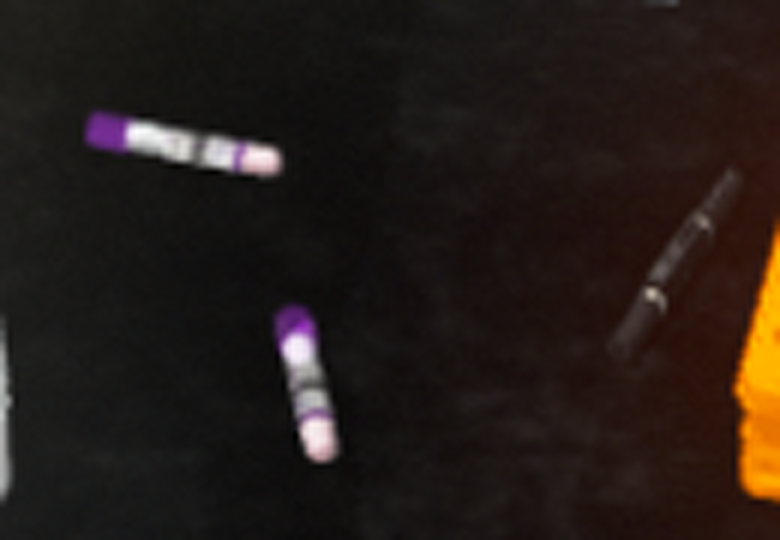

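View pics/d1.png

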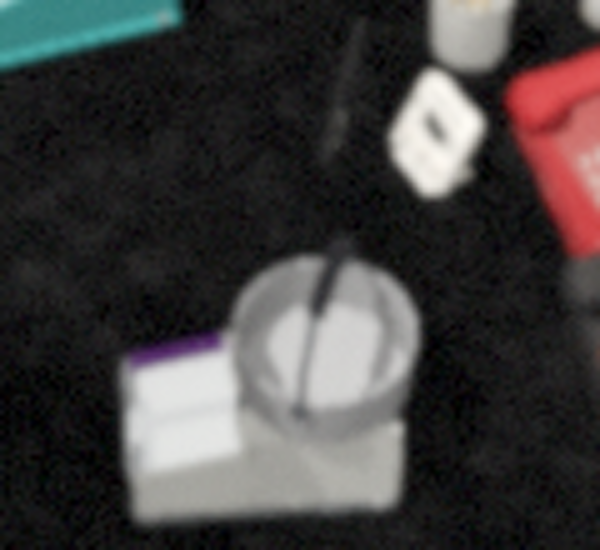

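View pics/d2.png

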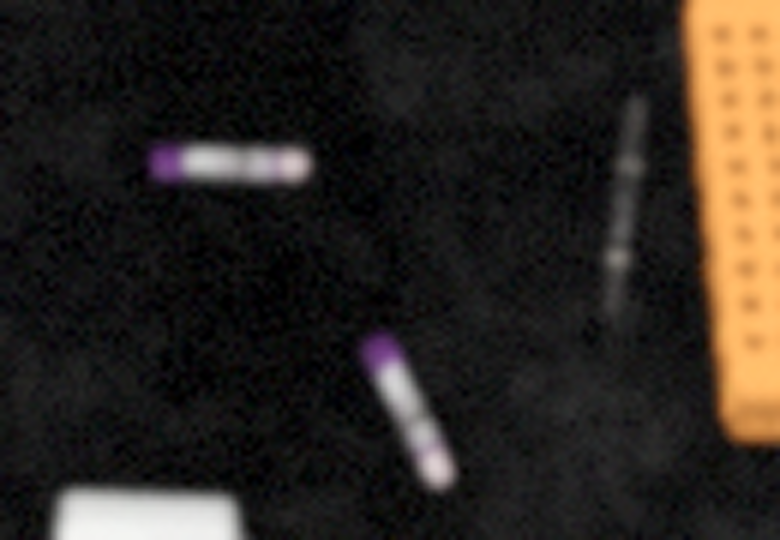

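```bash
python3 - <<'E'
from h import *
s=cam('scene');d=cam('side')
S=lambda X,Y,ox=250,oy=190,k=5:((X+.5)/k-.5+ox,(Y+.5)/k-.5+oy)
np.set_printoptions(precision=4,suppress=True)
a=pt(s,*S(238,466),0);b=pt(s,*S(565,500),0);print('foot scene',a,b,np.linalg.norm(b-a),np.degrees(np.arctan2(*(b-a)[1::-1])))
D=lambda X,Y:S(X,Y,270,170,5)
a=pt(d,*D(140,523),0);b=pt(d,*D(396,508),0);print('foot side',a,b,np.linalg.norm(b-a),np.degrees(np.arctan2(*(b-a)[1::-1])))
# -y cheek top far +x corner  z=.092
print('cheek corner scene',pt(s,*S(573,350),.092),'side',pt(d,*D(404,422),.092))
# grip
print('grip ends tri',tri((s,*S(475,140)),(d,*D(314,312))),tri((s,*S(532,105)),(d,*D(347,243))))
print('pivot tri',tri((s,*S(443,277)),(d,*D(300,412))))
# pot rim ellipse z=.142
c=[pt(s,*S(388,225),.142),pt(s,*S(612,235),.142)];print('rim scene',c,(c[0]+c[1])/2)
c=[pt(d,*D(232,330),.142),pt(d,*D(420,335),.142),pt(d,*D(330,254),.142)];print('rim side',c,(c[0]+c[1])/2)
T2=lambda X,Y:S(X,Y,250,290,6);E2=lambda X,Y:S(X,Y,260,290,6)
for n,p,q in [('A cap',(88,130),(148,162)),('A foot',(282,162),(312,165)),('B cap',(292,308),(372,337)),('B foot',(322,460),(444,488))]:
    print(n,pt(s,*T2(*p),.007),pt(d,*E2(*q),.007))
print('box',pt(s,*S(0,0,221,367,1),.0))
E
```

```text
foot scene [0.4336 0.0148 0.    ] [0.6162 0.005  0.    ] 0.18285389488112122 -3.078385319981924
foot side [0.4375 0.0079 0.    ] [ 0.6172 -0.0028  0.    ] 0.18000157813619863 -3.4287255699418346
cheek corner scene [0.6165 0.0053 0.092 ] side [0.6202 0.0073 0.092 ]
grip ends tri [0.5591 0.0278 0.2   ] [0.5867 0.0796 0.2011]
pivot tri [ 0.5468 -0.0043  0.1344]
rim scene [array([0.5122, 0.0394, 0.142 ]), array([0.6325, 0.0459, 0.142 ])] [0.5723 0.0426 0.142 ]
rim side [array([0.5099, 0.0625, 0.142 ]), array([0.6345, 0.0423, 0.142 ]), array([0.5845, 0.118 , 0.142 ])] [0.5722 0.0524 0.142 ]
A cap [ 0.3782 -0.1542  0.007 ] [ 0.3763 -0.1549  0.007 ]
A foot [ 0.4632 -0.1658  0.007 ] [ 0.4656 -0.1685  0.007 ]
B cap [ 0.4849 -0.2684  0.007 ] [ 0.4851 -0.2741  0.007 ]
B foot [ 0.5118 -0.3616  0.007 ] [ 0.5111 -0.3625  0.007 ]
box [ 0.331  -0.3846  0.    ]
```

```bash
python3 - <<'E'
from h import *
s=cam('scene');d=cam('side')
np.set_printoptions(precision=3,suppress=True)
for n,u,v in [('decoyNearL',257,184),('decoyNearR',306,176),('thin1',342,175),('thin2',335,201),('timer',355,208),('pen1',365,307),('pen2',361,342)]: print(n,pt(d,u,v,0))
print('thin scene',pt(s,372,238,0),pt(s,385,225,0)); print(pt(s,291,219,0),pt(s,343,219,0))
# frame for target placing
for P in [(0.5,.25,0),(.5,.19,0),(.5,.31,0),(.44,.25,0),(.56,.25,0)]: print(P,proj(d,P),proj(s,P))
print(bot.get_obs()['time_s'])
E
```

```text
decoyNearL [0.323 0.445 0.   ]
decoyNearR [0.519 0.463 0.   ]
thin1 [0.663 0.451 0.   ]
thin2 [0.615 0.321 0.   ]
timer [0.686 0.276 0.   ]
pen1 [ 0.649 -0.15   0.   ]
pen2 [ 0.613 -0.274  0.   ]
thin scene [0.623 0.341 0.   ] [0.661 0.453 0.   ]
[0.336 0.452 0.   ] [0.514 0.481 0.   ]
(0.5, 0.25, 0) (np.float64(307.39776439766047), np.float64(218.29652103537637)) (np.float64(331.02281150076317), np.float64(247.60838965958175))
(0.5, 0.19, 0) (np.float64(309.26340880514465), np.float64(230.9749932961519)) (np.float64(328.6659163129999), np.float64(256.2241037656686))
(0.5, 0.31, 0) (np.float64(305.59323785507945), np.float64(206.03666648470815)) (np.float64(333.2445228210412), np.float64(239.48498716526737))
(0.44, 0.25, 0) (np.float64(291.5170625097367), np.float64(219.89787762649323)) (np.float64(312.00720525873925), np.float64(246.28093765840939))
(0.56, 0.25, 0) (np.float64(323.1969444768681), np.float64(216.70215403724245)) (np.float64(350.1667781896153), np.float64(248.94204052036437))
0.45
```

```bash
python3 -m creep '[[2,-3,-1,0.1,8.5],[3,-4,-1,0.1,8.5],[3,-4,-1,0.1,8.5],[3,-4,-1,0.1,8.5]]' 40
```

```text
time_s: 0.95
eef_pos: [0.2894, -0.4218, 0.2956]
orientation: [-3.14, 0.001, -0.079]
contact_force: [1.0, -0.4, 1.2]
opening: 0.996
```

```bash
cat >> h.py <<'E'
def plan(x,y,z,yaw,n):
    o=bot.get_obs();p=np.array(o['eef_pos']);w=o['orientation'][2];dy=(yaw-w+np.pi)%(2*np.pi)-np.pi
    st=(np.array([x,y,z])-p)/n
    for i in range(n):
        R=Rn.from_euler('xyz',[np.pi,0,w+dy*i/n]).as_matrix();t=R.T@st*100
        print([round(float(k),2) for k in t]+[round(-dy/n,3)])
E
python3 -c "
from h import *
plan(.573,.053,.30,1.08,12)"
```

```text
[2.04, -4.13, -0.04, np.float64(-0.097)]
[2.43, -3.92, -0.04, np.float64(-0.097)]
[2.8, -3.66, -0.04, np.float64(-0.097)]
[3.14, -3.38, -0.04, np.float64(-0.097)]
[3.45, -3.06, -0.04, np.float64(-0.097)]
[3.73, -2.71, -0.04, np.float64(-0.097)]
[3.97, -2.34, -0.04, np.float64(-0.097)]
[4.18, -1.94, -0.04, np.float64(-0.097)]
[4.35, -1.53, -0.04, np.float64(-0.097)]
[4.47, -1.11, -0.04, np.float64(-0.097)]
[4.56, -0.67, -0.04, np.float64(-0.097)]
[4.6, -0.23, -0.04, np.float64(-0.097)]
```

```bash
python3 -m creep '[[2.0,-4.1,0,-0.1,8.5],[2.4,-3.9,0,-0.1,8.5],[2.8,-3.7,0,-0.1,8.5],[3.1,-3.4,0,-0.1,8.5],[3.5,-3.1,0,-0.1,8.5],[3.7,-2.7,0,-0.1,8.5],[4.0,-2.3,0,-0.1,8.5],[4.2,-1.9,0,-0.1,8.5],[4.3,-1.5,0,-0.1,8.5],[4.5,-1.1,0,-0.1,8.5],[4.6,-0.7,0,-0.1,8.5],[2.6,-0.2,0,-0.05,8.5],[0,0,0,0,8.5]]'
python3 - <<'E'
from h import *
c=cam('wrist');cv2.imwrite('pics/w1.png',c['pixels'][:,:,::-1])
E
```

```text
time_s: 2.58
eef_pos: [0.5549, 0.0638, 0.3002]
orientation: [3.131, -0.0, 1.111]
contact_force: [-0.1, -0.6, -0.1]
opening: 0.997
```

View pics/w1.png

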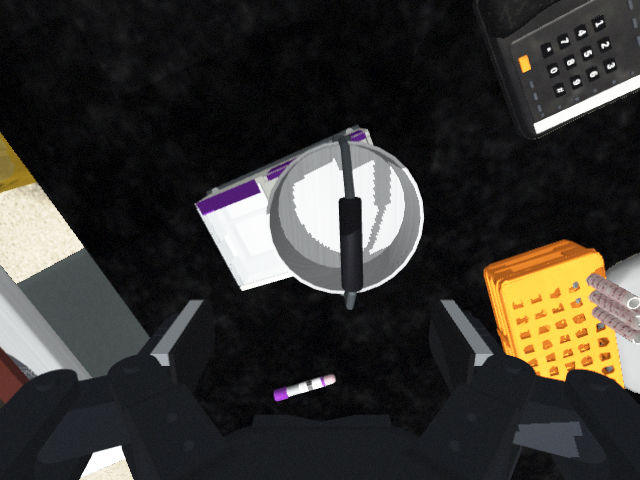

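The wrist view shows the pot from above, with the black grip running from (349,198) to (352,290) and the chute's purple cheek at the upper left. I'll compute the grip pose.

```bash
python3 - <<'E'
from h import *
c=cam('wrist');np.set_printoptions(precision=4,suppress=True)
a=pt(c,349.5,198,.200);b=pt(c,351,291,.200);m=(a+b)/2;print(a,b,np.linalg.norm(a-b),m,np.arctan2(*(a-b)[1::-1]))
plan(m[0],m[1],.30,np.arctan2(*(a-b)[1::-1]),3)
for n,u,v in[('coverpurple',196,205),('lowfront',241,290)]: print(n,pt(c,u,v,.092))
E
```

```text
[0.5844 0.0815 0.2   ] [0.5593 0.0258 0.2   ] 0.06114176738444189 [0.5719 0.0536 0.2   ] 1.148079831650094
[0.01, 0.65, 0.01, np.float64(-0.013)]
[-0.0, 0.65, 0.01, np.float64(-0.013)]
[-0.01, 0.65, 0.01, np.float64(-0.013)]
coverpurple [0.4575 0.1135 0.092 ]
lowfront [0.4516 0.0232 0.092 ]
```

```bash
python3 -m creep '[[0,0.65,0.5,-0.013,8.5],[0,0.65,1.5,-0.013,8.5],[0,0.6,1.5,-0.013,8.5],[0,0,1.5,0,8.5],[0,0,1.5,0,8.5],[0,0,1.5,0,8.5],[0,0,0.8,0,8.5],[0,0,0,0,8.5]]'
python3 - <<'E'
from h import *
c=cam('wrist');cv2.imwrite('pics/w2.png',c['pixels'][:,:,::-1])
E
```

```text
time_s: 3.68
eef_pos: [0.5716, 0.0495, 0.2042]
orientation: [3.134, 0.003, 1.145]
contact_force: [0.5, -0.3, 0.4]
opening: 0.999
```

View pics/w2.png

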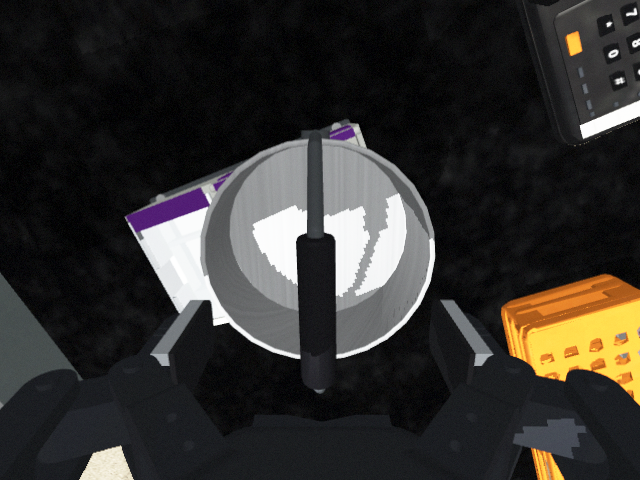

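The grip sits between the pads, centred to within 2 mm. Now I'll close on it.

```bash
python3 -m creep '[[0.4,-0.1,0.2,0,8.5],[0,0,0,0,5],[0,0,0,0,2],[0,0,0,0,0.5],[0,0,0,0,0.5],[0,0,0,0,0.5],[0,0,0,0,0.5],[0,0,0,0,0.5],[0,0,0,0,0.5]]' 80
```

```text
time_s: 4.85
eef_pos: [0.574, 0.0542, 0.2053]
orientation: [3.13, 0.001, 1.145]
contact_force: [-0.9, 0.9, 1.1]
opening: 0.134
```

```bash
python3 -m creep '[[0,0,-0.3,0,0.5],[0,0,-0.6,0,0.5],[0,0,-1,0,0.5],[0,0,-1.2,0,0.5],[0,0,0,0,0.5]]'
python3 - <<'E'
from h import *
c=cam('scene');crop(c,250,160,150,130,5,'pics/s3.png')
E
```

```text
time_s: 5.48
eef_pos: [0.5732, 0.0541, 0.2376]
orientation: [3.131, 0.002, 1.145]
contact_force: [1.1, -0.2, -1.9]
opening: 0.129
```

View pics/s3.png

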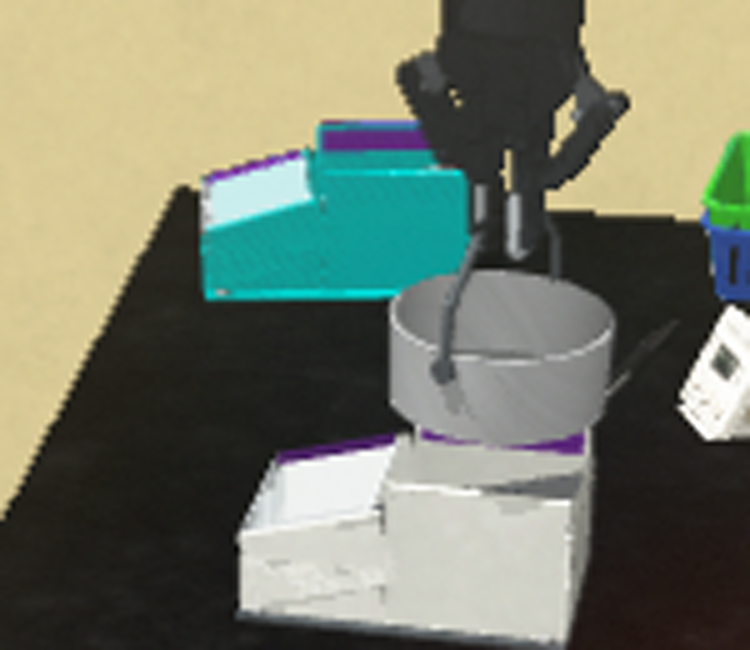

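The pot is lifted and hanging upright. I'll move it over the clear desk on the +y side.

```bash
python3 -c "
from h import *
plan(.50,.255,.25,1.145,10)"|head -1
```

```text
[1.53, -1.49, -0.13, np.float64(0.0)]
```

```bash
python3 -m creep '[[0.5,-0.5,-0.5,0,0.5],[1,-1,-0.5,0,0.5],[1.5,-1.5,0,0,0.5],[1.5,-1.5,0,0,0.5],[1.5,-1.5,0,0,0.5],[1.5,-1.5,0,0,0.5],[1.5,-1.5,0,0,0.5],[1.5,-1.5,0,0,0.5],[1.5,-1.5,0,0,0.5],[1.5,-1.5,0,0,0.5],[1,-1,0,0,0.5],[0.5,-0.5,0,0,0.5],[0.2,-0.2,0,0,0.5],[0,0,0,0,0.5]]'
python3 - <<'E'
from h import *
c=cam('side');crop(c,250,130,150,130,5,'pics/d3.png')
E
```

```text
time_s: 7.28
eef_pos: [0.4848, 0.2742, 0.2437]
orientation: [3.138, 0.002, 1.153]
contact_force: [0.2, -0.1, -1.6]
opening: 0.135
```

View pics/d3.png

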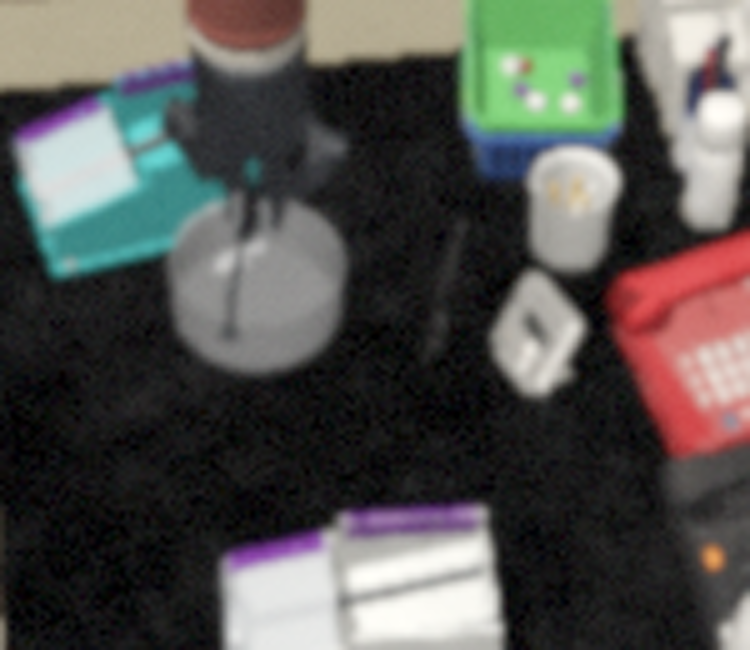

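```bash
python3 -m creep '[[0,0,0.7,0,0.5],[0,0,1.5,0,0.5],[0,0,1.5,0,0.5],[0,0,1.5,0,0.5],[0,0,1.5,0,0.5],[0,0,1.5,0,0.5],[0,0,1.5,0,0.5],[0,0,1,0,0.5],[0,0,0.8,0,0.5],[0,0,0.3,0,0.5],[0,0,0,0,0.5]]'
```

```text
time_s: 8.7
eef_pos: [0.485, 0.2718, 0.1158]
orientation: [3.14, 0.004, 1.15]
contact_force: [0.1, -0.1, -2.5]
opening: 0.131
```

```bash
python3 -m creep '[[0,0,0.15,0,0.5],[0,0,0.15,0,0.5],[0,0,0.15,0,0.5],[0,0,0,0,0.5]]'
```

```text
time_s: 9.2
eef_pos: [0.4862, 0.2728, 0.1148]
orientation: [3.138, 0.002, 1.151]
contact_force: [0.7, -0.8, -2.6]
opening: 0.138
```

```bash
python3 -m creep '[[0,0,0.25,0,0.5],[0,0,0.25,0,0.5],[0,0,0,0,0.5]]'
```

```text
time_s: 9.57
eef_pos: [0.4866, 0.274, 0.1144]
orientation: [3.138, -0.0, 1.151]
contact_force: [-0.3, 0.2, -1.3]
opening: 0.13
```

```bash
python3 -m creep '[[0,0,0.3,0,0.5],[0,0,0.3,0,0.5],[0,0,0,0,0.5]]'
```

```text
time_s: 9.95
eef_pos: [0.4869, 0.2752, 0.1141]
orientation: [3.138, -0.002, 1.152]
contact_force: [-0.8, 0.2, -2.2]
opening: 0.134
```

```bash
python3 - <<'E'
from h import *
c=cam('side');crop(c,250,130,150,130,5,'pics/d4.png')
c=cam('scene');crop(c,260,160,130,110,6,'pics/s4.png')
o=bot.get_obs();print(o['eef_pos'],o['contact_force'])
E
```

```text
[0.48688033 0.27525643 0.11365676] [-2.03114017  1.15652155  4.70750297]
```

View pics/s4.png

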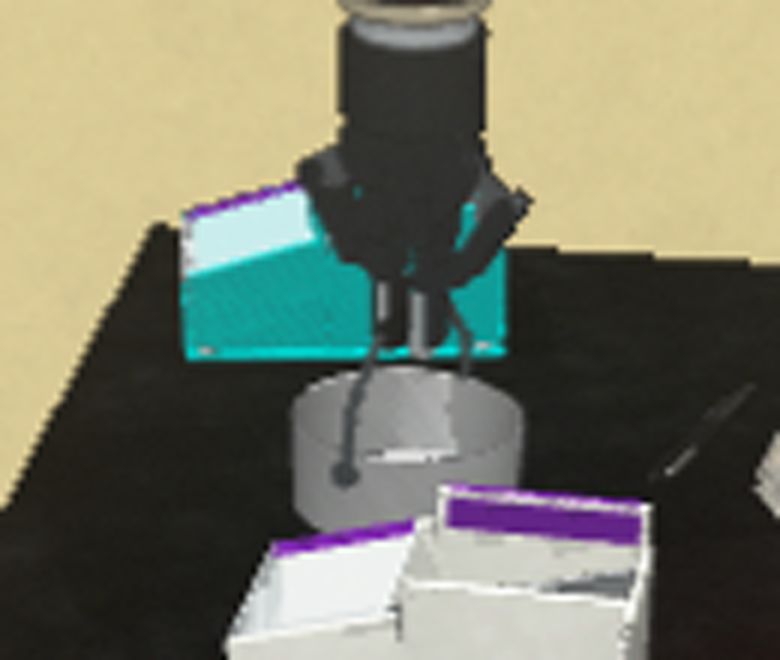

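View pics/d4.png

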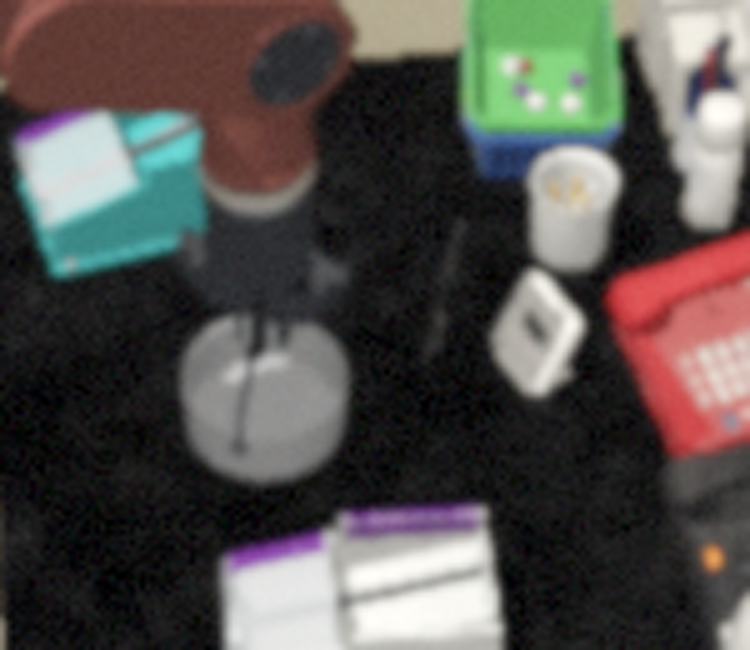

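The pot is standing on the desk: the upward force is +4.7 N at z=0.1137, against 0.1133 expected. Now I'll release it.

```bash
python3 -m creep '[[0,0,0,0,0.5],[0,0,0,0,1.6],[0,0,0,0,2.2],[0,0,0,0,3],[0,0,0,0,5],[0,0,0,0,5],[0,0,-0.3,0,5],[0,0,0,0,5]]'
python3 - <<'E'
from h import *
c=cam('side');crop(c,250,130,150,130,5,'pics/d5.png')
c=cam('wrist');cv2.imwrite('pics/w5.png',c['pixels'][:,:,::-1])
E
```

```text
time_s: 11.05
eef_pos: [0.487, 0.275, 0.1155]
orientation: [3.139, -0.002, 1.151]
contact_force: [-0.2, 0.3, 0.6]
opening: 0.584
```

View pics/w5.png

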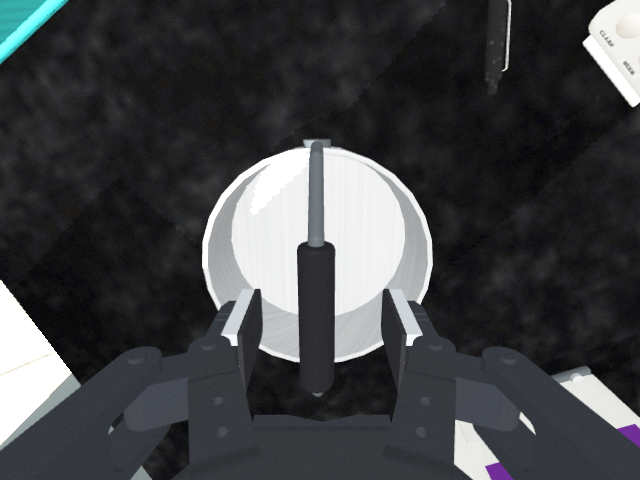

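View pics/d5.png

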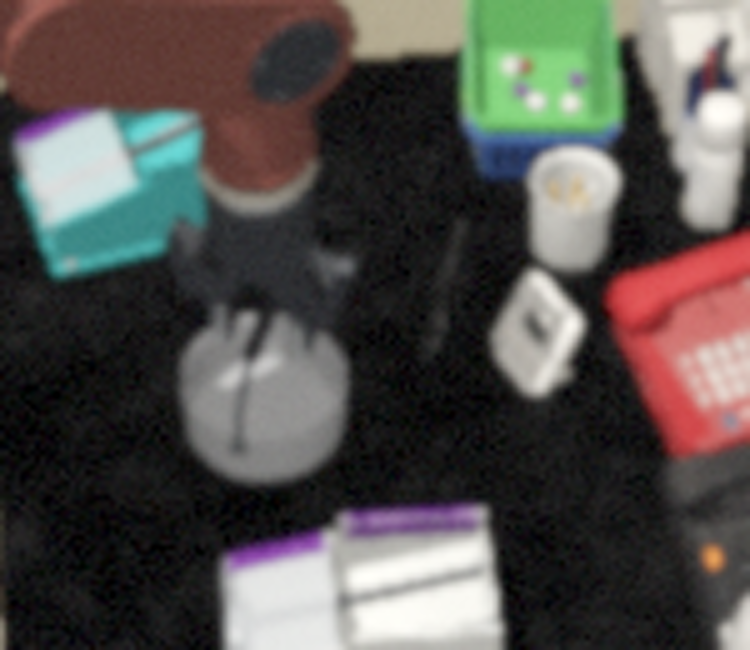

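The pot is released and standing with the grip free between the open pads. Next I'll rise and go to the nearer tube (A, around (.42,-.16), cap direction about 172°).

```bash
python3 -m creep '[[0,0,-1,0,5],[0,0,-2,0,6],[0,0,-3,0,6],[0,0,-4,0,6],[0,0,-3,0,6]]'; python3 -c "
from h import *
plan(.42,-.16,.22,3.0,13)"
```

```text
time_s: 11.78
eef_pos: [0.4849, 0.2743, 0.2483]
orientation: [-3.14, 0.002, 1.151]
contact_force: [0.5, 0.3, -0.3]
opening: 0.699
[-3.25, 0.91, 0.22, np.float64(-0.142)]
[-3.35, 0.44, 0.22, np.float64(-0.142)]
[-3.38, -0.04, 0.22, np.float64(-0.142)]
[-3.34, -0.52, 0.22, np.float64(-0.142)]
[-3.23, -0.99, 0.22, np.float64(-0.142)]
[-3.06, -1.44, 0.22, np.float64(-0.142)]
[-2.82, -1.86, 0.22, np.float64(-0.142)]
[-2.53, -2.24, 0.22, np.float64(-0.142)]
[-2.19, -2.57, 0.22, np.float64(-0.142)]
[-1.8, -2.86, 0.22, np.float64(-0.142)]
[-1.38, -3.08, 0.22, np.float64(-0.142)]
[-0.93, -3.25, 0.22, np.float64(-0.142)]
[-0.46, -3.35, 0.22, np.float64(-0.142)]
```

```bash
python3 -m creep '[[-3.2,0.9,0,-0.14,6],[-3.3,0.4,0.2,-0.14,6],[-3.4,0,0.2,-0.14,6],[-3.3,-0.5,0.2,-0.14,6],[-3.2,-1,0.2,-0.14,6],[-3.1,-1.4,0.2,-0.14,6],[-2.8,-1.9,0.2,-0.14,6],[-2.5,-2.2,0.2,-0.14,6],[-2.2,-2.6,0.2,-0.14,6],[-1.8,-2.9,0.2,-0.14,6],[-1.4,-3.1,0.2,-0.14,6],[-0.9,-3.2,0.2,-0.14,6],[-0.4,-2,0.2,-0.12,6],[0,0,0,0,6]]'
python3 - <<'E'
from h import *
c=cam('wrist');cv2.imwrite('pics/w6.png',c['pixels'][:,:,::-1])
E
```

```text
time_s: 13.52
eef_pos: [0.4317, -0.1585, 0.2398]
orientation: [3.141, 0.022, 3.012]
contact_force: [0.2, 0.1, 0.4]
opening: 0.708
```

View pics/w6.png

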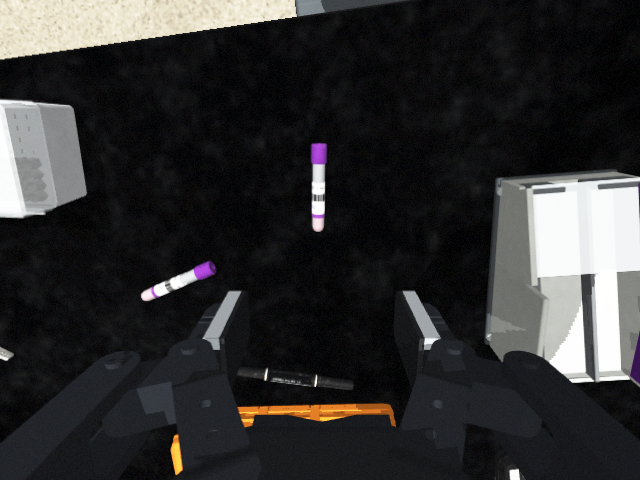

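The wrist view shows tube A with its cap end at (319,143) and foot at (318,232), and tube B with its cap end at (214,266) and foot at (142,297). The chute is at the right.

```bash
python3 - <<'E'
from h import *
c=cam('wrist');o=bot.get_obs();np.set_printoptions(precision=4,suppress=True);print(o['eef_pos'],o['orientation'])
for n,p,q in [('A',(319,143),(318,232)),('B',(214.5,265.5),(141.5,297.5))]:
    a=pt(c,*p,.007);b=pt(c,*q,.006);d=a-b;print(n,a,b,np.linalg.norm(d),'c',(a+b)/2,np.arctan2(d[1],d[0]))
a=pt(c,319,143,.007);b=pt(c,318,232,.006);w=np.arctan2(*(a-b)[1::-1]);m=(a+b)/2-.007*(a-b)/.085
print(m);plan(m[0],m[1],.08,w,8)
E
```

```text
[ 0.4319 -0.1573  0.2398] [3.1402 0.0223 3.0124]
A [ 0.3816 -0.1542  0.007 ] [ 0.4667 -0.1665  0.006 ] 0.08602514824761423 c [ 0.4242 -0.1604  0.0065] 2.998236050879207
B [ 0.4883 -0.2758  0.007 ] [ 0.5143 -0.36    0.006 ] 0.08813610581463005 c [ 0.5013 -0.3179  0.0065] 1.8710408998268377
[ 0.4312 -0.1614  0.0064]
[0.0, -0.05, 2.0, np.float64(0.002)]
[0.0, -0.05, 2.0, np.float64(0.002)]
[0.0, -0.05, 2.0, np.float64(0.002)]
[0.0, -0.05, 2.0, np.float64(0.002)]
[0.0, -0.05, 2.0, np.float64(0.002)]
[0.0, -0.05, 2.0, np.float64(0.002)]
[0.0, -0.05, 2.0, np.float64(0.002)]
[0.0, -0.05, 2.0, np.float64(0.002)]
```

```bash
python3 -m creep '[[0,-0.05,1.5,0,6],[0,-0.05,2,0,6],[0,-0.05,2,0,6],[0,-0.05,2,0,6],[0,-0.05,2,0,6],[0,-0.05,2,0,6],[0,-0.05,2,0,6],[0,0,1.5,0,6],[0,0,0,0,6]]'
python3 - <<'E'
from h import *
c=cam('wrist');cv2.imwrite('pics/w7.png',c['pixels'][:,:,::-1])
E
```

```text
time_s: 14.75
eef_pos: [0.4331, -0.1518, 0.0789]
orientation: [3.137, 0.018, 3.014]
contact_force: [-0.5, -0.4, 0.6]
opening: 0.699
```

View pics/w7.png

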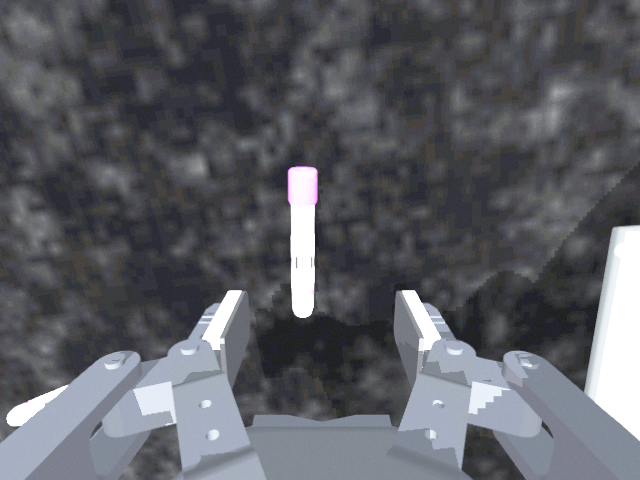

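The tube's cap end is at (302,168) and its foot at (302,317). It sits left of the jaw centre line (~319), so I need a lateral correction.

```bash
python3 - <<'E'
from h import *
c=cam('wrist');o=bot.get_obs();np.set_printoptions(precision=4,suppress=True);print(o['eef_pos'],o['orientation'])
a=pt(c,302.5,168,.007);b=pt(c,302.5,317,.006);d=a-b;w=np.arctan2(d[1],d[0]);m=(a+b)/2-.007*d/.085
print(a,b,np.linalg.norm(d),w,m);plan(m[0],m[1],.0265,w,4)
E
```

```text
[ 0.4342 -0.1526  0.0805] [3.1378 0.0205 3.0143]
[ 0.3824 -0.1558  0.007 ] [ 0.4679 -0.1682  0.006 ] 0.08641744482421729 2.998098302375203 [ 0.4322 -0.163   0.0064]
[0.02, -0.27, 1.35, np.float64(0.004)]
[0.02, -0.27, 1.35, np.float64(0.004)]
[0.02, -0.27, 1.35, np.float64(0.004)]
[0.01, -0.27, 1.35, np.float64(0.004)]
```

```bash
python3 -m creep '[[0,-0.4,1,0,6],[0,-0.4,1.3,0.01,6],[0,-0.3,1.3,0.01,6],[0,0,1.2,0,6],[0,0,0.4,0,6],[0,0,0,0,6]]'
python3 - <<'E'
from h import *
c=cam('wrist');cv2.imwrite('pics/w8.png',c['pixels'][:,:,::-1]);print(bot.get_obs()['eef_pos'])
E
```

```text
time_s: 15.6
eef_pos: [0.4349, -0.1652, 0.026]
orientation: [3.138, 0.023, 2.992]
contact_force: [0.2, 0.1, -0.2]
opening: 0.704
[ 0.43496424 -0.16515086  0.02616944]
```

View pics/w8.png

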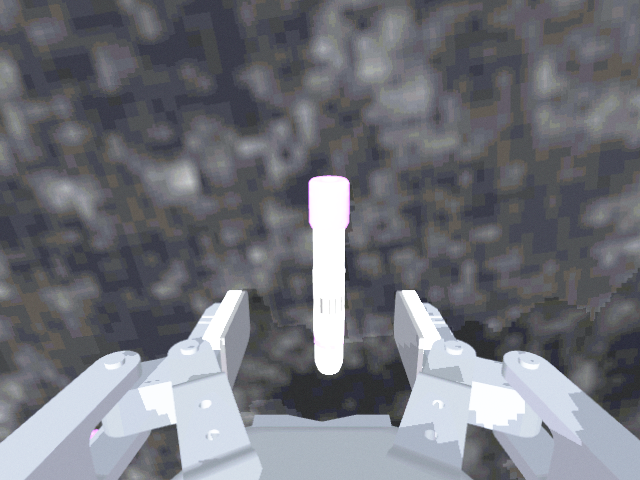

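```bash
python3 -m creep '[[0.3,0.25,-0.15,0,6],[0,0,0,0,4],[0,0,0,0,2.5],[0,0,0,0,1.5],[0,0,0,0,0.5],[0,0,0,0,0.5],[0,0,0,0,0.5],[0,0,0,0,0.5]]' 30
python3 - <<'E'
from h import *
c=cam('wrist');cv2.imwrite('pics/w9.png',c['pixels'][:,:,::-1]);o=bot.get_obs();print(o['eef_pos'],o['contact_force'],o['opening'])
E
```

```text
time_s: 16.65
eef_pos: [0.4332, -0.1624, 0.0291]
orientation: [3.139, 0.026, 2.992]
contact_force: [0.1, 0.1, 0.6]
opening: 0.125
[ 0.43321079 -0.16240293  0.02915812] [-0.37022962 -0.78716153  0.16862861] 0.12356260109301388
```

View pics/w9.png

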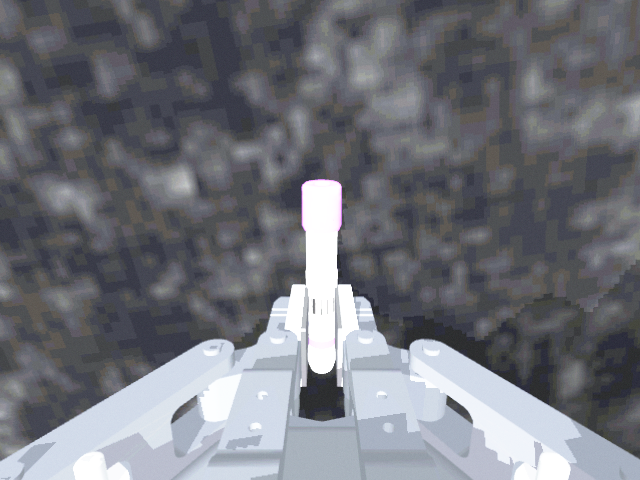

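Tube A is gripped between the pads. I'll lift it, swing over the mouth with the cap towards +y, and look.

```bash
python3 -m creep '[[0,0,-0.5,0,0.5],[0,0,-1.5,0,0.5],[0,0,-3,0,0.5],[0,0,-4,0,0.5],[0,0,-4,0,0.5],[0,0,-4,0,0.5],[0,0,-2,0,0.5]]'; python3 -c "
from h import *
plan(.573,.052,.20,1.517,12)"
```

```text
time_s: 17.58
eef_pos: [0.4271, -0.1615, 0.2291]
orientation: [3.14, 0.026, 2.992]
contact_force: [0.9, 0.9, 0.0]
opening: 0.118
[-0.94, 1.94, 0.24, np.float64(0.123)]
[-0.69, 2.04, 0.24, np.float64(0.123)]
[-0.44, 2.11, 0.24, np.float64(0.123)]
[-0.18, 2.15, 0.24, np.float64(0.123)]
[0.09, 2.15, 0.24, np.float64(0.123)]
[0.35, 2.13, 0.24, np.float64(0.123)]
[0.61, 2.07, 0.24, np.float64(0.123)]
[0.86, 1.98, 0.24, np.float64(0.123)]
[1.1, 1.86, 0.24, np.float64(0.123)]
[1.32, 1.71, 0.24, np.float64(0.123)]
[1.51, 1.53, 0.24, np.float64(0.123)]
[1.69, 1.34, 0.24, np.float64(0.123)]
```

```bash
python3 -m creep '[[-0.9,1.9,0.2,0.12,0.5],[-0.7,2.0,0.2,0.12,0.5],[-0.4,2.1,0.2,0.12,0.5],[-0.2,2.1,0.2,0.12,0.5],[0.1,2.1,0.2,0.12,0.5],[0.3,2.1,0.2,0.12,0.5],[0.6,2.1,0.2,0.12,0.5],[0.9,2.0,0.2,0.12,0.5],[1.1,1.9,0.2,0.12,0.5],[1.3,1.7,0.2,0.12,0.5],[1.5,1.5,0.2,0.12,0.5],[1.7,1.3,0.2,0.12,0.5],[0,0,0,0,0.5]]'
python3 - <<'E'
from h import *
c=cam('wrist');cv2.imwrite('pics/w10.png',c['pixels'][:,:,::-1])
c=cam('scene');crop(c,290,190,100,110,5,'pics/s10.png')
c=cam('side');crop(c,280,210,90,80,7,'pics/d10.png')
E
```

```text
time_s: 19.2
eef_pos: [0.5798, 0.055, 0.2288]
orientation: [3.094, 0.007, 1.504]
contact_force: [0.1, -0.5, -0.3]
opening: 0.125
```

View pics/w10.png

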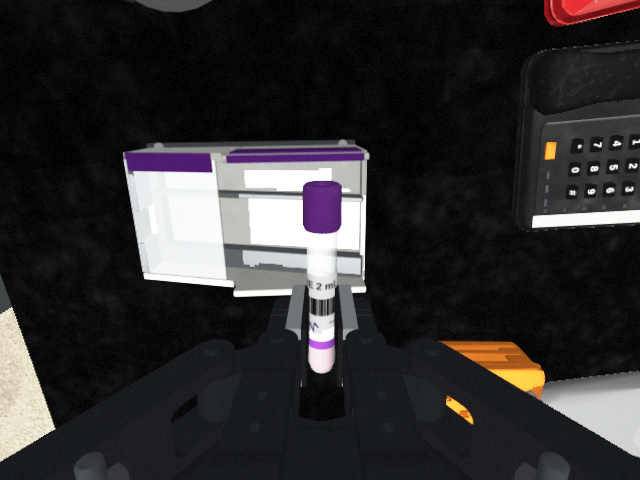

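View pics/s10.png

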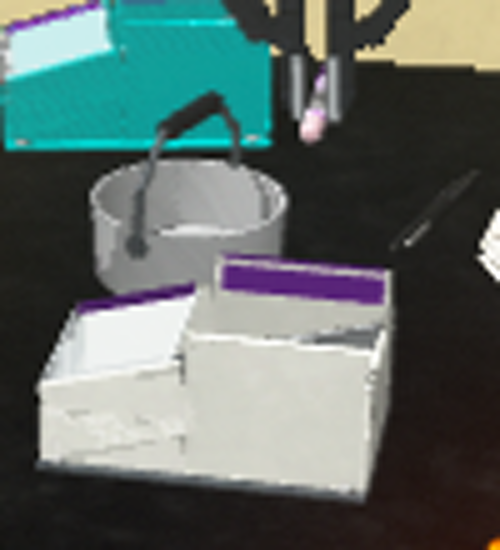

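View pics/d10.png

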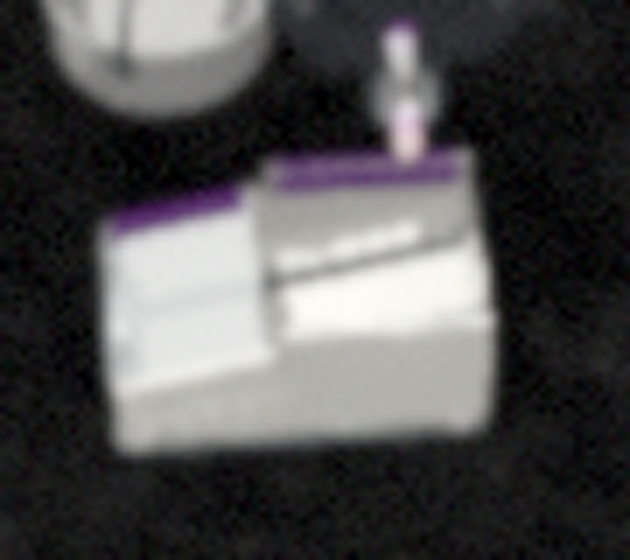

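The tube is held with its cap on the +y side. I'll overlay a chute model to refine its pose.

```bash
cat > ov.py <<'E'
from h import *
import sys
def draw(c,x0,y0,w,fn,box,k):
    x,y,W,H=box;im=cv2.resize(c['pixels'][y:y+H,x:x+W,::-1].copy(),None,fx=k,fy=k,interpolation=cv2.INTER_CUBIC)
    def L(P,Q,col):
        f=lambda p:[int(round((v+.5)*k-.5)) for v in (lambda u:(u[0]-x,u[1]-y))(proj(c,[x0+np.cos(w)*p[0]-np.sin(w)*p[1],y0+np.sin(w)*p[0]+np.cos(w)*p[1],p[2]]))]
        cv2.line(im,f(P),f(Q),col,1)
    for y1 in(-.052,-.047,.047,.052): L((-.008,y1,.092),(.086,y1,.092),(0,0,255))
    for x1 in(-.008,.086):
        for s in(-1,1):L((x1,s*.047,.092),(x1,s*.052,.092),(0,0,255))
    r=[(-.092,-.056,0),(.092,-.056,0),(.092,.056,0),(-.092,.056,0)]
    for i in range(4):L(r[i],r[i-3],(0,255,0))
    zz=lambda x1:.063+.287*(x1-.045)
    for y1 in(-.047,-.03,.014,.018):L((-.08,y1,zz(-.08)),(.086,y1,zz(.086)),(255,150,0))
    cv2.imwrite(fn,im)
E
python3 - <<'E'
from ov import *
p=(.528,.0625,-.055)
draw(cam('wrist'),*p,'pics/o1.png',(100,120,300,200),2.6)
draw(cam('scene'),*p,'pics/o2.png',(290,230,90,70),8)
draw(cam('side'),*p,'pics/o3.png',(280,210,90,80),7)
E
```

```text
(no output)
```

View pics/o1.png

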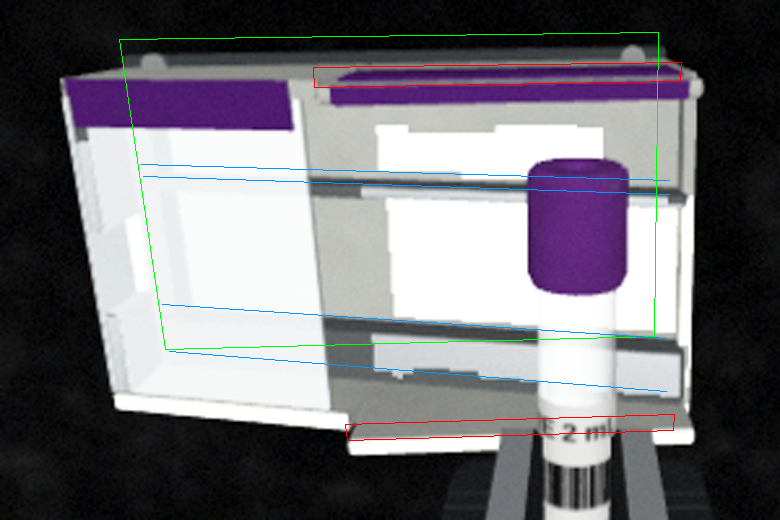

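View pics/o2.png

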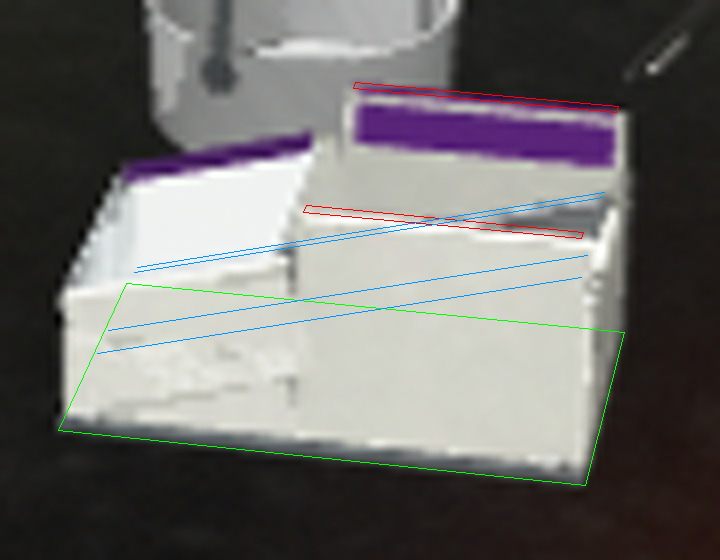

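View pics/o3.png

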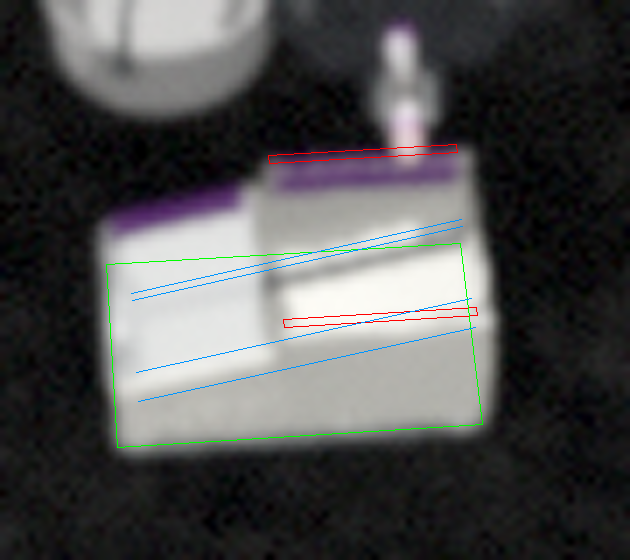

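```bash
python3 - <<'E'
from ov import *
p=(.5335,.0580,-.055)
draw(cam('wrist'),*p,'pics/o1b.png',(100,120,300,200),2.6)
draw(cam('scene'),*p,'pics/o2b.png',(290,230,90,70),8)
draw(cam('side'),*p,'pics/o3b.png',(280,210,90,80),7)
E
```

```text
(no output)
```

View pics/o1b.png

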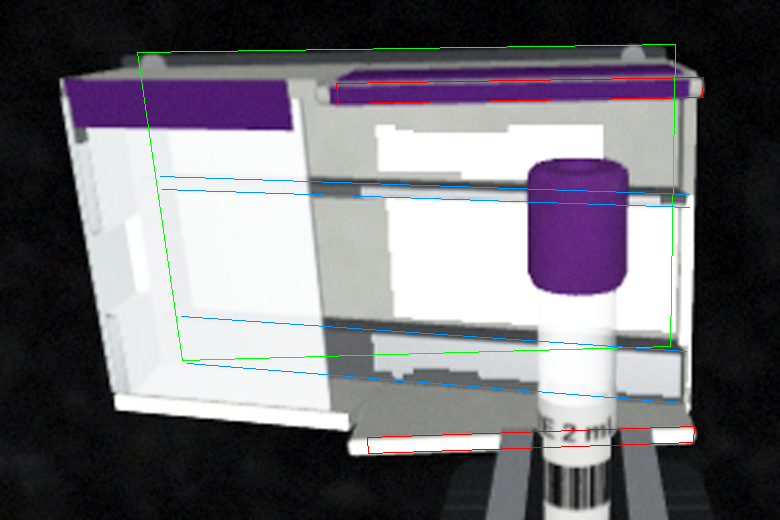

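View pics/o2b.png

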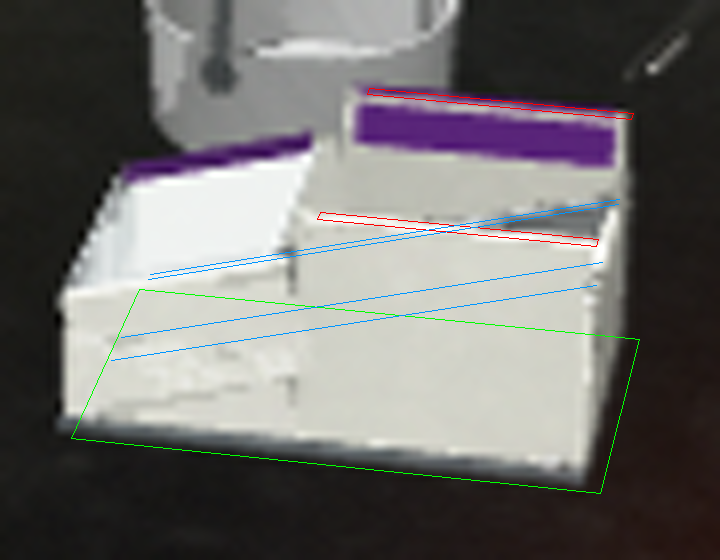

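View pics/o3b.png

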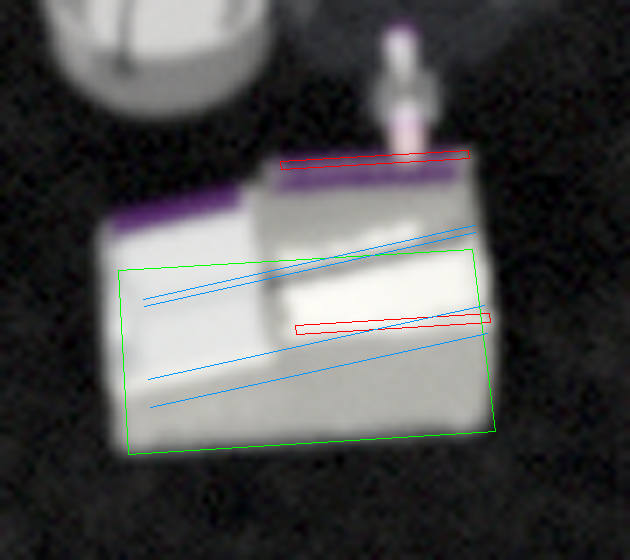

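```bash
cat >> h.py <<'E'
def tubegoal(tx,ty,tz,yaw,n,off=(.008,0,.0225)):
    o=bot.get_obs();e=list(o['orientation']);R=Rn.from_euler('xyz',e).as_matrix()
    cur=np.array(o['eef_pos'])+R@np.array(off);print('tube now',cur,'axis',R[:,0],'tz',R[:,2])
    g=np.array([tx,ty,tz])-cur;print('tool delta cm',(R.T@g*100).round(2),'turn',round(e[2]-yaw,3))
E
python3 - <<'E'
from h import *
np.set_printoptions(precision=4,suppress=True)
tubegoal(.577,.055,.115,1.516,1)
E
```

```text
tube now [0.581  0.0613 0.2054] axis [ 0.069   0.9976 -0.0069] tz [ 0.0463 -0.0101 -0.9989]
tool delta cm [-0.6  -0.78  9.02] turn -0.014
```

```bash
python3 -m creep '[[-0.1,-0.1,1,-0.01,0.5],[-0.1,-0.1,1.5,0,0.5],[-0.1,-0.1,1.5,0,0.5],[-0.1,-0.1,1.5,0,0.5],[-0.1,-0.1,1.5,0,0.5],[-0.1,-0.1,1.2,0,0.5],[0,0,0,0,0.5],[0,0,0,0,0.5]]'
python3 - <<'E'
from ov import *
np.set_printoptions(precision=4,suppress=True)
tubegoal(.577,.055,.073,1.516,1)
c=cam('wrist');draw(c,.532,.0575,-.055,'pics/o4.png',(100,60,400,300),2)
E
```

```text
time_s: 20.65
eef_pos: [0.5752, 0.0463, 0.1378]
orientation: [3.099, 0.008, 1.512]
contact_force: [0.1, 0.4, 1.8]
opening: 0.121
tube now [0.5766 0.0541 0.1153] axis [ 0.0583  0.9983 -0.0076] tz [ 0.0425 -0.01   -0.999 ]
tool delta cm [ 0.13 -0.15  4.23] turn -0.004
```

View pics/o4.png

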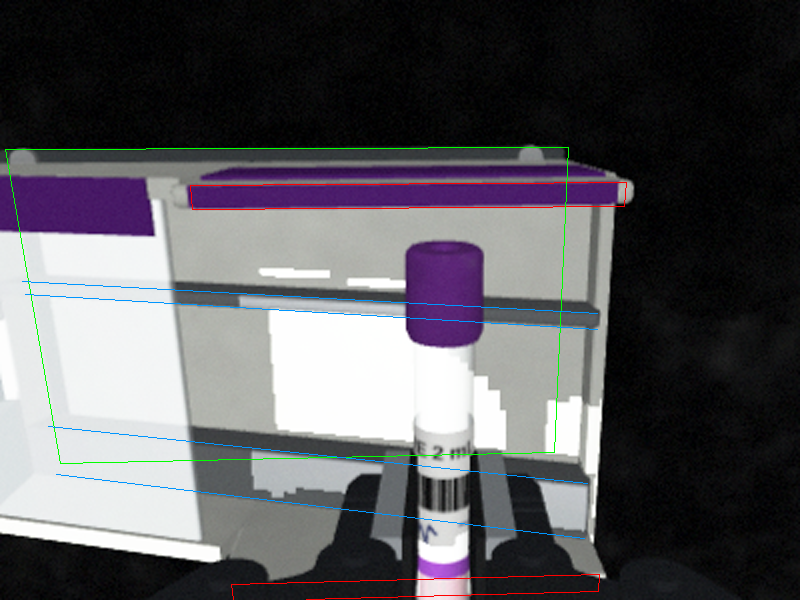

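The overlay fits the +y cheek and the rails. Next I'll check the cap-end position against the cheek.

```bash
python3 - <<'E'
from ov import *
np.set_printoptions(precision=4,suppress=True)
c=cam('wrist')
for z in(.115,.122): 
    p=pt(c,322.5,181,z)-[.532,.0575,z];w=-.055;print(z,[p[0]*np.cos(w)+p[1]*np.sin(w),-p[0]*np.sin(w)+p[1]*np.cos(w)])
E
```

```text
0.115 [np.float64(0.045452898402987316), np.float64(0.04297076363865909)]
0.122 [np.float64(0.04513500394369854), np.float64(0.04410422349955438)]
```

```bash
python3 -m creep '[[0,-0.03,0.7,0,0.5],[0,-0.03,1,0,0.5],[0,-0.03,1,0,0.5],[0,0,0.7,0,0.5],[0,0,0.4,0,0.5],[0,0,0,0,0.5]]'
python3 - <<'E'
from ov import *
np.set_printoptions(precision=4,suppress=True)
tubegoal(.577,.055,.07,1.516,1)
c=cam('wrist');cv2.imwrite('pics/w11.png',c['pixels'][:,:,::-1])
c=cam('scene');crop(c,290,190,100,110,5,'pics/s11.png')
E
```

```text
time_s: 21.5
eef_pos: [0.5763, 0.0461, 0.0978]
orientation: [3.097, 0.008, 1.513]
contact_force: [-0.3, -0.0, 0.2]
opening: 0.124
tube now [0.5777 0.0538 0.0752] axis [ 0.0582  0.9983 -0.0075] tz [ 0.0436 -0.0101 -0.999 ]
tool delta cm [ 0.12 -0.1   0.52] turn -0.003
```

View pics/w11.png

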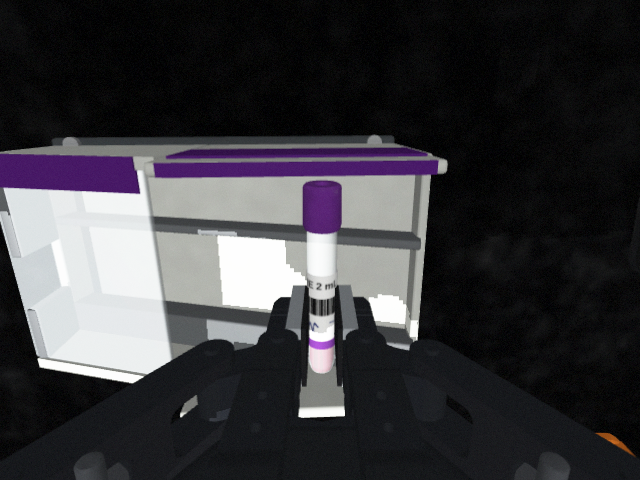

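View pics/s11.png

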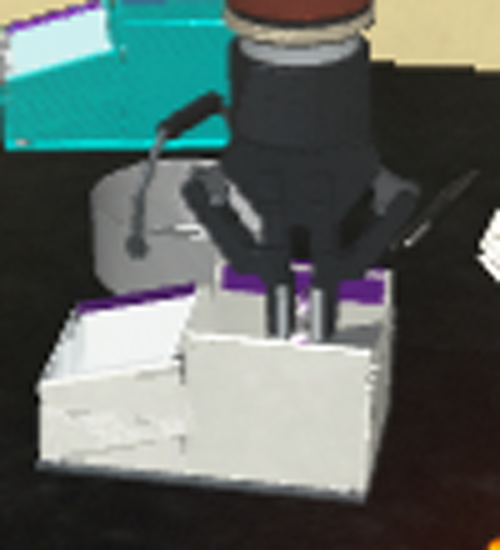

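The tube is inside the mouth between the cheeks. I'll lower the last few millimetres slowly.

```bash
python3 -m creep '[[0,0,0.3,0,0.5],[0,0,0.3,0,0.5],[0,0,0,0,0.5]]'; python3 -c "
from h import *
tubegoal(.577,.055,.07,1.516,1);print(bot.get_obs()['contact_force'])"
```

```text
time_s: 21.98
eef_pos: [0.5776, 0.0461, 0.0937]
orientation: [3.095, 0.007, 1.513]
contact_force: [-3.1, 0.5, 4.0]
opening: 0.121
tube now [0.57915185 0.05385767 0.07113277] axis [ 0.05818445  0.99827856 -0.00738122] tz [ 0.04614678 -0.01007535 -0.99888386]
tool delta cm [ 0.1  -0.23  0.1 ] turn -0.003
[-3.12534314  0.47039559  4.04950224]
```

There is contact on the rails (+4 N). I'll release gently and lift clear.

```bash
python3 -m creep '[[0,0,-0.1,0,1.6],[0,0,0,0,2.2],[0,0,0,0,2.8],[0,0,-0.3,0,2.8],[0,0,-0.5,0,2.8],[0,0,-0.7,0,2.8],[0,0,-1,0,2.8],[0,0,-1.5,0,2.8],[0,0,-2,0,2.8],[0,0,-2,0,2.8],[0,0,-2,0,2.8],[0,0,0,0,2.8]]'
python3 - <<'E'
from ov import *
c=cam('wrist');cv2.imwrite('pics/w12.png',c['pixels'][:,:,::-1])
c=cam('side');crop(c,280,210,90,80,7,'pics/d12.png')
E
```

```text
time_s: 23.48
eef_pos: [0.574, 0.0471, 0.2039]
orientation: [3.089, 0.007, 1.513]
contact_force: [0.5, -0.5, 0.3]
opening: 0.329
```

View pics/w12.png

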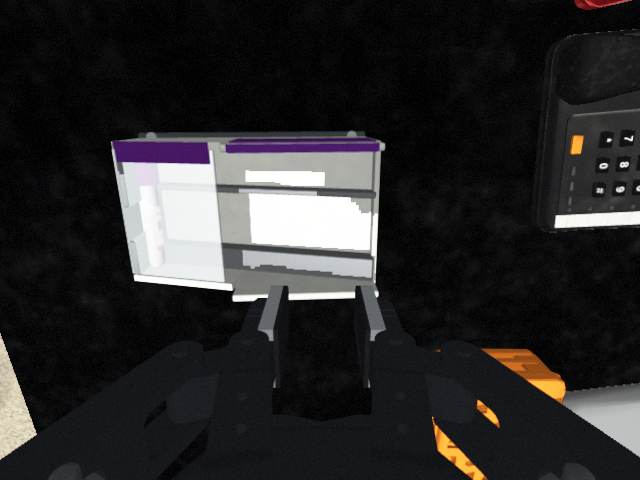

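View pics/d12.png

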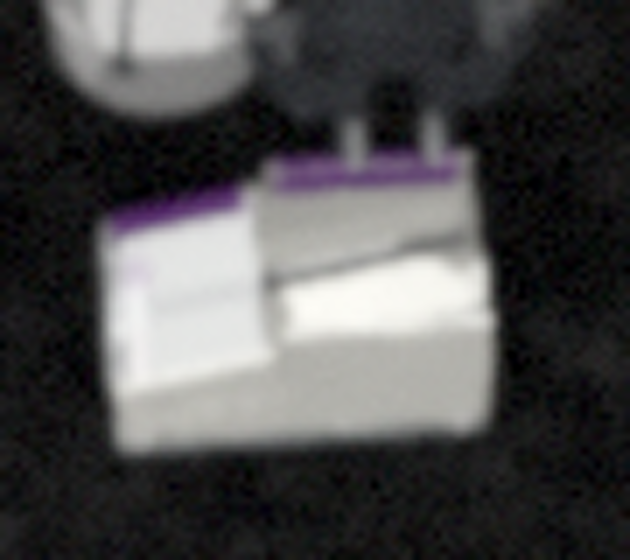

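The first tube lies at the stop under the cover, in the wrist view from about (148,165) to (155,265), with its cap on the purple side. Next is tube B.

```bash
python3 -c "
from h import *
plan(.505,-.325,.22,1.87,12)"
```

```text
[-3.13, -0.38, -0.16, np.float64(-0.03)]
[-3.12, -0.48, -0.16, np.float64(-0.03)]
[-3.1, -0.57, -0.16, np.float64(-0.03)]
[-3.08, -0.66, -0.16, np.float64(-0.03)]
[-3.06, -0.75, -0.16, np.float64(-0.03)]
[-3.04, -0.84, -0.16, np.float64(-0.03)]
[-3.01, -0.93, -0.16, np.float64(-0.03)]
[-2.98, -1.02, -0.16, np.float64(-0.03)]
[-2.95, -1.11, -0.16, np.float64(-0.03)]
[-2.92, -1.2, -0.16, np.float64(-0.03)]
[-2.88, -1.28, -0.16, np.float64(-0.03)]
[-2.84, -1.37, -0.16, np.float64(-0.03)]
```

```bash
python3 -m creep '[[-2,-0.3,-0.3,-0.03,6],[-3.1,-0.4,-0.3,-0.03,6],[-3.1,-0.5,-0.2,-0.03,6],[-3.1,-0.6,0,-0.03,6],[-3.1,-0.7,0,-0.03,6],[-3,-0.8,0,-0.03,6],[-3,-0.9,0,-0.03,6],[-3,-1,0,-0.03,6],[-3,-1.1,0,-0.03,6],[-3,-1.2,0,-0.03,6],[-2.9,-1.2,0,-0.03,6],[-2.9,-1.2,0,-0.03,6],[-1,-0.4,0,0,6],[0,0,0,0,6]]'
python3 - <<'E'
from h import *
c=cam('wrist');cv2.imwrite('pics/w13.png',c['pixels'][:,:,::-1])
E
```

```text
time_s: 25.32
eef_pos: [0.5035, -0.3329, 0.19]
orientation: [3.12, 0.003, 1.885]
contact_force: [0.6, -0.1, -0.7]
opening: 0.702
```

View pics/w13.png

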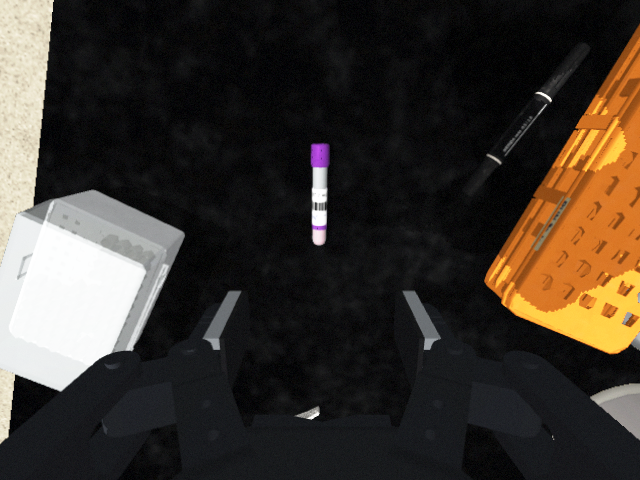

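Tube B's cap end is at (320,143) and its foot at (319,245). It is well clear of the tip box and the pen.

```bash
python3 - <<'E'
from h import *
c=cam('wrist');o=bot.get_obs();np.set_printoptions(precision=4,suppress=True);print(o['eef_pos'],o['orientation'])
a=pt(c,320,143,.007);b=pt(c,319,245,.006);d=a-b;w=np.arctan2(d[1],d[0]);m=(a+b)/2-.007*d/.085
print(a,b,np.linalg.norm(d),w,m);plan(m[0],m[1],.075,w,6)
print('box near corner',pt(c,185,237,.08),pt(c,160,262,.08))
E
```

```text
[ 0.5038 -0.332   0.1902] [3.1203 0.0027 1.8864]
[ 0.4883 -0.2775  0.007 ] [ 0.5138 -0.3588  0.006 ] 0.08526458050676866 1.8747391466847243 [ 0.5032 -0.3248  0.0064]
[0.12, 0.03, 1.92, np.float64(0.002)]
[0.12, 0.03, 1.92, np.float64(0.002)]
[0.12, 0.03, 1.92, np.float64(0.002)]
[0.12, 0.03, 1.92, np.float64(0.002)]
[0.12, 0.03, 1.92, np.float64(0.002)]
[0.12, 0.03, 1.92, np.float64(0.002)]
box near corner [ 0.4218 -0.3562  0.08  ] [ 0.41   -0.3778  0.08  ]
```

```bash
python3 -m creep '[[0.12,0,1.3,0,6],[0.12,0,2,0,6],[0.12,0,2,0,6],[0.12,0,2,0,6],[0.12,0,2,0,6],[0.12,0,1.5,0.01,6],[0,0,0.8,0,6],[0,0,0,0,6]]'
python3 - <<'E'
from h import *
c=cam('wrist');cv2.imwrite('pics/w14.png',c['pixels'][:,:,::-1])
E
```

```text
time_s: 26.42
eef_pos: [0.5047, -0.316, 0.0665]
orientation: [3.121, -0.001, 1.883]
contact_force: [-0.6, 0.2, 0.3]
opening: 0.706
```

View pics/w14.png

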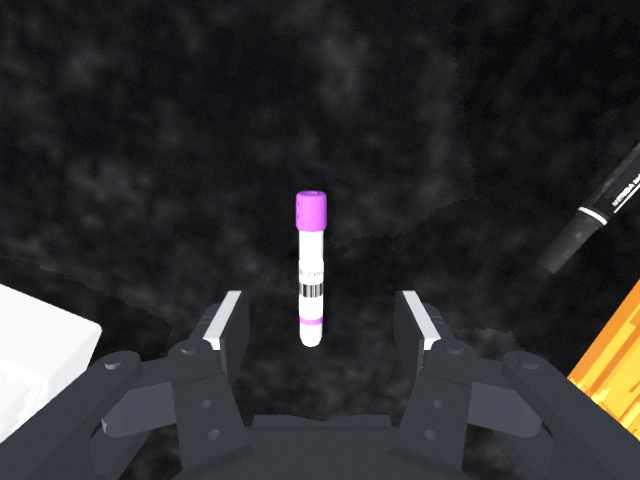

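```bash
python3 - <<'E'
from h import *
c=cam('wrist');o=bot.get_obs();np.set_printoptions(precision=4,suppress=True);print(o['eef_pos'],o['orientation'])
a=pt(c,311,190,.007);b=pt(c,311,347,.006);d=a-b;w=np.arctan2(d[1],d[0]);m=(a+b)/2-.008*d/.085
print(a,b,np.linalg.norm(d),w,m);plan(m[0],m[1],.028,w,1)
E
```

```text
[ 0.5052 -0.3167  0.0676] [3.12   0.0007 1.8826]
[ 0.4884 -0.2777  0.007 ] [ 0.5148 -0.362   0.006 ] 0.08841304151272837 1.8746024207145706 [ 0.5041 -0.3278  0.0064]
[-1.02, -0.45, 3.96, np.float64(0.008)]
```

```bash
python3 -m creep '[[-0.3,-0.15,0.8,0,6],[-0.4,-0.15,1,0,6],[-0.3,-0.15,1,0,6],[0,0,0.8,0,6],[0,0,0.3,0,6],[0,0,0,0,6]]'
python3 - <<'E'
from h import *
c=cam('wrist');cv2.imwrite('pics/w15.png',c['pixels'][:,:,::-1]);print(bot.get_obs()['eef_pos'])
E
```

```text
time_s: 27.28
eef_pos: [0.5054, -0.3293, 0.0269]
orientation: [3.119, 0.003, 1.882]
contact_force: [0.7, -0.4, -0.6]
opening: 0.702
[ 0.50541643 -0.32933908  0.02709044]
```

View pics/w15.png

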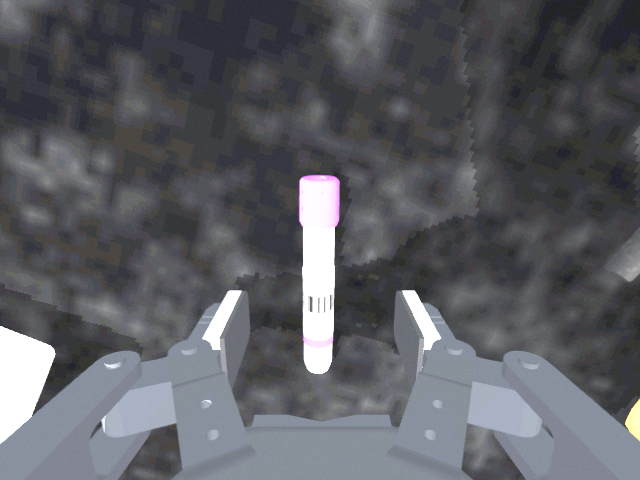

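Tube B is centred in the jaws. I'll close on it and lift.

```bash
python3 -m creep '[[0.1,0,-0.1,0,4],[0,0,0,0,2.5],[0,0,0,0,1.5],[0,0,0,0,0.5],[0,0,0,0,0.5],[0,0,0,0,0.5],[0,0,0,0,0.5]]' 30
python3 - <<'E'
from h import *
c=cam('wrist');cv2.imwrite('pics/w16.png',c['pixels'][:,:,::-1]);print(bot.get_obs()['eef_pos'])
E
```

```text
time_s: 28.2
eef_pos: [0.5058, -0.3286, 0.0294]
orientation: [3.118, 0.004, 1.882]
contact_force: [0.5, -0.3, -0.2]
opening: 0.126
[ 0.50578136 -0.32862448  0.02940501]
```

View pics/w16.png

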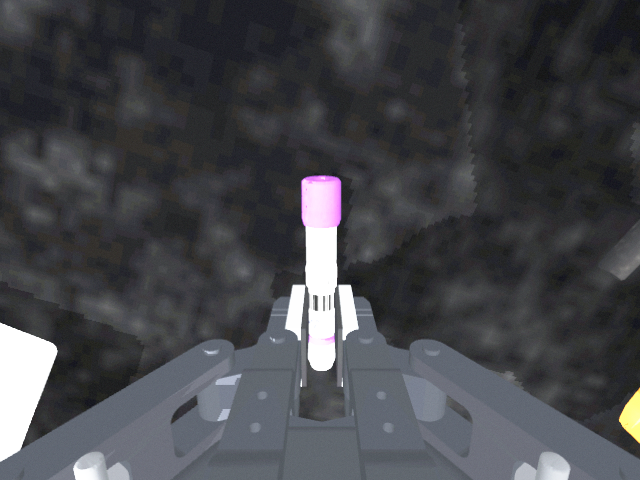

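```bash
python3 -m creep '[[0,0,-0.5,0,0.5],[0,0,-1.5,0,0.5],[0,0,-3,0,0.5],[0,0,-4,0,0.5],[0,0,-4,0,0.5],[0,0,-4,0,0.5],[0,0,-2,0,0.5]]'; python3 -c "
from h import *
plan(.573,.047,.22,1.516,14)"
```

```text
time_s: 29.12
eef_pos: [0.5005, -0.3288, 0.2295]
orientation: [3.118, 0.005, 1.882]
contact_force: [0.9, 0.2, 0.1]
opening: 0.12
[2.4, 1.32, 0.07, np.float64(0.026)]
[2.43, 1.25, 0.07, np.float64(0.026)]
[2.46, 1.19, 0.07, np.float64(0.026)]
[2.49, 1.12, 0.07, np.float64(0.026)]
[2.52, 1.06, 0.07, np.float64(0.026)]
[2.55, 0.99, 0.07, np.float64(0.026)]
[2.57, 0.92, 0.07, np.float64(0.026)]
[2.6, 0.86, 0.07, np.float64(0.026)]
[2.62, 0.79, 0.07, np.float64(0.026)]
[2.64, 0.72, 0.07, np.float64(0.026)]
[2.66, 0.65, 0.07, np.float64(0.026)]
[2.67, 0.58, 0.07, np.float64(0.026)]
[2.69, 0.51, 0.07, np.float64(0.026)]
[2.7, 0.44, 0.07, np.float64(0.026)]
```

```bash
python3 -m creep '[[1.6,0.9,0,0.026,0.5],[2.4,1.3,0,0.026,0.5],[2.4,1.3,0,0.026,0.5],[2.5,1.2,0,0.026,0.5],[2.5,1.1,0,0.026,0.5],[2.5,1.0,0,0.026,0.5],[2.6,1.0,0,0.026,0.5],[2.6,0.9,0,0.026,0.5],[2.6,0.8,0,0.026,0.5],[2.6,0.8,0,0.026,0.5],[2.6,0.7,0,0.026,0.5],[2.6,0.6,0,0.026,0.5],[2.6,0.5,0,0.026,0.5],[1.6,0.3,0,0.026,0.5],[0,0,0,0,0.5]]'
python3 - <<'E'
from h import *
np.set_printoptions(precision=4,suppress=True)
tubegoal(.577,.055,.115,1.516,1,(.0095,0,.0225))
E
```

```text
time_s: 31.0
eef_pos: [0.5818, 0.0331, 0.2558]
orientation: [3.09, 0.007, 1.505]
contact_force: [0.4, -0.7, -0.3]
opening: 0.128
tube now [0.5836 0.0424 0.2333] axis [ 0.0658  0.9978 -0.0065] tz [ 0.0509 -0.0099 -0.9987]
tool delta cm [ 1.29 -1.34 11.76] turn -0.011
```

```bash
python3 -m creep '[[0.2,-0.2,1,-0.01,0.5],[0.2,-0.2,1.5,0,0.5],[0.2,-0.2,1.5,0,0.5],[0.2,-0.2,2,0,0.5],[0.2,-0.2,2,0,0.5],[0.2,-0.2,1.5,0,0.5],[0,-0.1,1.3,0,0.5],[0,0,0.5,0,0.5],[0,0,0,0,0.5]]'
python3 - <<'E'
from ov import *
np.set_printoptions(precision=4,suppress=True)
tubegoal(.577,.055,.074,1.516,1,(.0095,0,.0225))
c=cam('wrist');draw(c,.532,.0575,-.055,'pics/o5.png',(100,60,400,300),2)
E
```

```text
time_s: 32.12
eef_pos: [0.5721, 0.042, 0.1328]
orientation: [3.095, 0.008, 1.513]
contact_force: [0.2, 0.6, -0.1]
opening: 0.12
tube now [0.5737 0.0512 0.1102] axis [ 0.0576  0.9983 -0.0081] tz [ 0.0462 -0.0108 -0.9989]
tool delta cm [0.42 0.14 3.63] turn -0.003
```

View pics/o5.png

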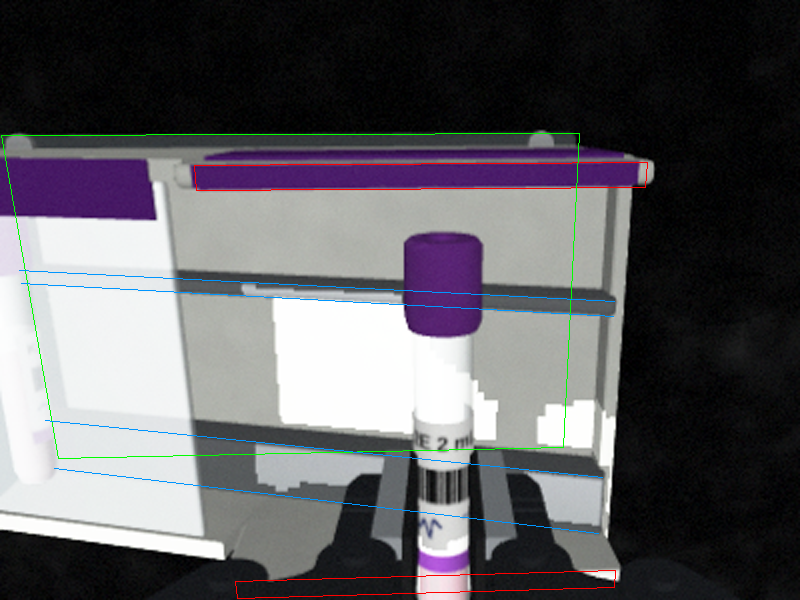

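```bash
python3 - <<'E'
from ov import *
c=cam('wrist')
for z in(.11,.117): 
    p=pt(c,321.5,177,z)-[.532,.0575,z];w=-.055;print(z,[p[0]*np.cos(w)+p[1]*np.sin(w),-p[0]*np.sin(w)+p[1]*np.cos(w)])
E
python3 -m creep '[[0.1,0,0.7,0,0.5],[0.1,0,1,0,0.5],[0.1,0,1,0,0.5],[0,0,0.4,0,0.5],[0,0,0,0,0.5]]'
python3 - <<'E'
from ov import *
np.set_printoptions(precision=4,suppress=True)
tubegoal(.577,.055,.07,1.516,1,(.0095,0,.0225))
c=cam('wrist');cv2.imwrite('pics/w17.png',c['pixels'][:,:,::-1])
E
```

```text
0.11 [np.float64(0.04255253412682094), np.float64(0.039991126907963755)]
0.117 [np.float64(0.04222179814806622), np.float64(0.0410529070310612)]
time_s: 32.85
eef_pos: [0.5751, 0.0449, 0.1014]
orientation: [3.092, 0.008, 1.513]
contact_force: [0.1, 0.1, 0.1]
opening: 0.12
tube now [0.5767 0.0541 0.0788] axis [ 0.0575  0.9983 -0.0081] tz [ 0.0493 -0.0109 -0.9987]
tool delta cm [ 0.1  -0.02  0.88] turn -0.003
```

View pics/w17.png

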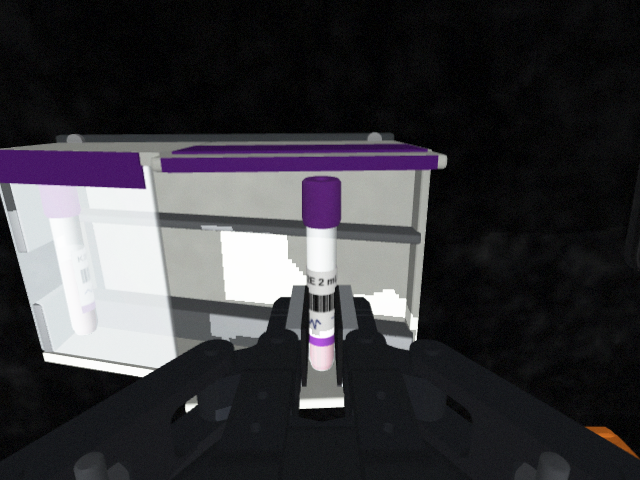

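The tube is in the mouth between the cheeks, and tube A is visible at the stop. I'll lower it to contact.

```bash
python3 -m creep '[[0,0,0.4,0,0.5],[0,0,0.3,0,0.5],[0,0,0.2,0,0.5],[0,0,0,0,0.5]]'; python3 -c "
from h import *
tubegoal(.577,.055,.07,1.516,1);print(bot.get_obs()['contact_force'])"
```

```text
time_s: 33.4
eef_pos: [0.5763, 0.0448, 0.0932]
orientation: [3.09, 0.008, 1.513]
contact_force: [-2.4, 0.2, 2.2]
opening: 0.121
tube now [0.5778862  0.05253118 0.07063126] axis [ 0.05758549  0.9983088  -0.00796605] tz [ 0.05107252 -0.01091467 -0.9986353 ]
tool delta cm [ 0.24 -0.11  0.06] turn -0.003
[-2.38077086  0.23648849  2.15883755]
```

```bash
python3 -m creep '[[0,0,-0.1,0,1.6],[0,0,0,0,2.2],[0,0,0,0,2.8],[0,0,-0.3,0,2.8],[0,0,-0.5,0,2.8],[0,0,-0.7,0,2.8],[0,0,-1,0,2.8],[0,0,-1.5,0,2.8],[0,0,-2,0,2.8],[0,0,-2,0,2.8],[0,0,-2,0,2.8],[0,0,0,0,2.8],[0,0,0,0,2.8]]'
python3 - <<'E'
from ov import *
c=cam('wrist');cv2.imwrite('pics/w18.png',c['pixels'][:,:,::-1])
c=cam('side');crop(c,250,170,120,110,6,'pics/d18.png')
c=cam('scene');crop(c,260,170,130,110,6,'pics/s18.png')
E
```

```text
time_s: 35.02
eef_pos: [0.5719, 0.0459, 0.2034]
orientation: [3.084, 0.008, 1.513]
contact_force: [-0.4, -1.0, 0.4]
opening: 0.324
```

View pics/w18.png

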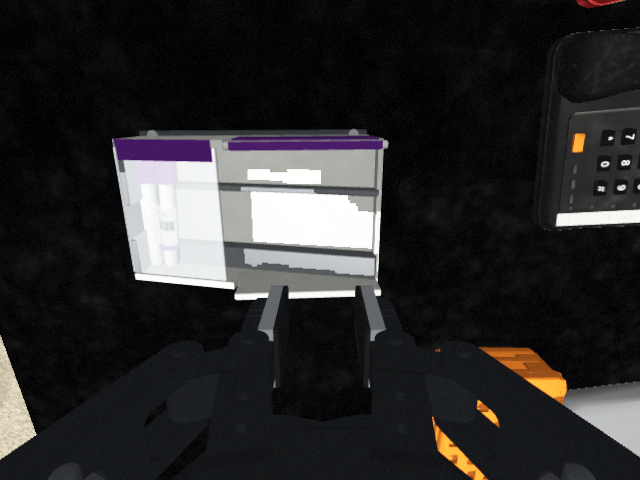

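View pics/d18.png

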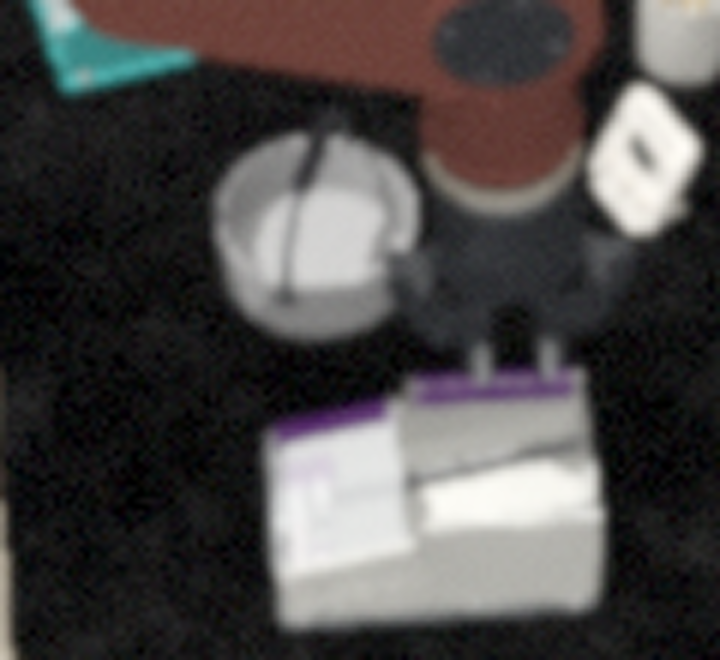

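View pics/s18.png

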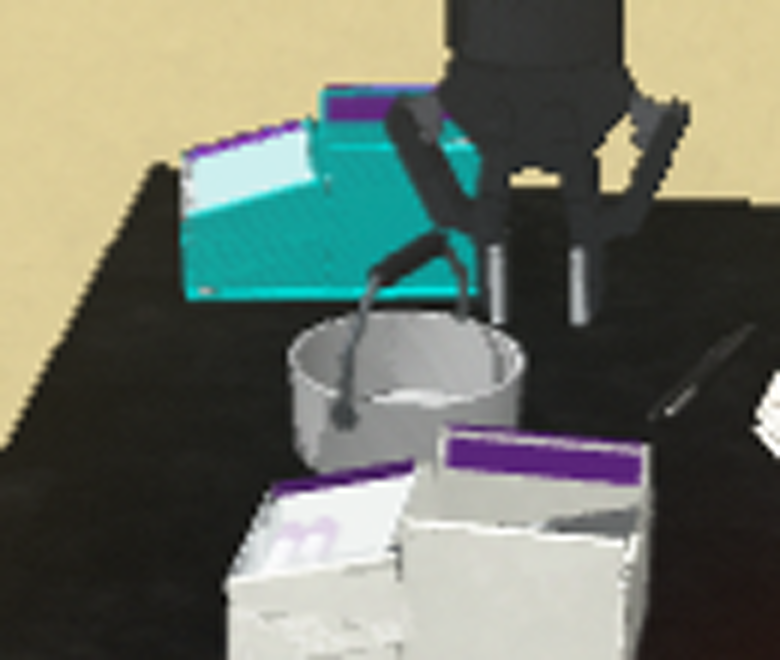

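Both tubes lie side by side at the stop with their caps towards purple. In the wrist view they sit at about columns 152 and 169. I'll check the numbers, then hand in.

```bash
python3 - <<'E'
from ov import *
from workcell import hand_in
c=cam('wrist');w=-.055
for n,a,b,z in [('1',(146,163),(156,266),.034),('2',(166,163),(173,266),.038)]:
    for q in (a,b):
        p=pt(c,*q,z)-[.532,.0575,z];print(n,round(p[0]*np.cos(w)+p[1]*np.sin(w),4),round(-p[0]*np.sin(w)+p[1]*np.cos(w),4))
o=bot.get_obs();print(o['time_s'],o['contact_force'])
print(hand_in())
E
```

```text
1 -0.0805 0.0334
1 -0.0842 -0.049
2 -0.0646 0.0337
2 -0.0694 -0.0477
35.225 [-0.75477277 -0.2095843  -0.29147822]
the job is handed in; nothing more can be done
None
```

I handed the job in at about 35 s, with both tubes in the chute and the pot on the desk; `hand_in()` gives no verdict.

- **Pot:** I lifted it off by its grip and set it on the desk at about (0.487, 0.275), roughly 0.22 m from the chute. In the last pictures it stands upright, and the gripper had let go and moved clear of it.
- **Tubes:** I laid them one after the other in the mouth with light contact (about 2–5 N). Both rolled down under the clear cover to the stop, with caps on the purple side. By the last wrist picture, tube 1's centre is at x ≈ −82 mm and tube 2's at −67 mm in the chute frame.
- **Tube check that disagreed slightly:** the same picture puts both centres at y ≈ −7 mm. The foot ends come out 1–2 mm beyond the cheek's inner face, which cannot be right. I put this down to picking the ends by eye and to a chute pose that fits only to about 2–3 mm. The centres still fall within the 15 mm limit.
- **Timer, tip box and marker pen:** I did not touch them, and they did not seem to have moved in the pictures where they appear. I made no final measurement of them.

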